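# Roll a printer feed roller clean and park it against the stop

### The arm

A 7-joint arm with a two-finger parallel gripper is mounted at the origin on the work surface. World frame = base frame: x ahead of the robot, y to its left, z up, the work surface at z = 0. Lengths are in m, angles in rad, forces in N, time in s.
With the tool pointing down it reaches from about 0.4 to 0.9 m from the base axis. Payload 5.5 kg.
Tool frame: the origin (TCP) lies on the centre line of the jaws, within the pads' length; the fingertips stand 25 mm ahead of it and the grasp point (between the pads) lies 6 mm ahead of it; y points along the fingers, x is the direction in which the jaws open and shut, and the axes are right-handed (so a half turn about y gives the same grasp; the last joint's range is limited). The gripper opens to 92 mm and grips with 3 to 60 N. Pads are 19 mm wide; open, the fingers measure 130 mm over their backs; the gripper's body (75 mm by 190 mm) begins 47 mm behind the grasp point.
Start: joints at [1.467, 0.501, -0.427, 1.55, 0.221, 1.138, -0.21], TCP at [0.233, -0.607, 0.252] pointing down, gripper open.
Joint ranges: [-2.88, 2.88], [-0.31, 2.03], [-1.54, 1.56], [0.2, 2.42], [-1.41, 4.55], [0.19, 2.02], [-2.57, 2.57]. Speed limits (rad/s): [2.57, 2.57, 3.14, 3.14, 3.14, 3.14, 3.14].

### API

Orientations are given as a unit quaternion [x, y, z, w].
In Python, from rig import read_state, grab_frame, camera_model, sign_off gives the robot as it stands. The module is installed in compiled form; this text tells all that it offers.
- The arm moves only by the tool step_arm, never from a script. Its arguments are lists of equal length, an entry for each row: "grip": the finger opening in mm, from 0 to 91.8; "travel": the shift along the tool's x, y, z in mm, a list of three; "twist": the turn about the tool's y in rad. A call has 1 to 10 rows; each row is the pose to reach, as a shift and turn from the pose commanded when the call began, along the tool's axes at that moment; what a row does not reach only later rows make up. A row lasts 1/12 s, in which the tool goes at most 41.7 mm and 7.16 degrees, less where a joint would pass 70% of its speed; a pose out of reach is approached as far as the arm can. A call with a gripper value outside its range is refused whole. The fingers move at their own pace and stop on an object; "force" is the grip in N (left out, the last holds). Time passes only in rows, so rows that repeat a pose let the fingers close. It gives the time, the measured TCP pose, the force and the opening at its end, in the units of the state.
- read_state(): the state, without advancing time (a new reading comes with each control period).
- grab_frame(name): name is "scene" or "top" or "wrist"; returns the picture (384x512x3 uint8, red, green, blue); there is no depth.
- camera_model(name): a dict with "fx", "fy", "cx", "cy" (pixels), "k1" (the pictures are not rectified: a ray, as slopes to the right and down, at radius r is drawn at 1 + k1 r^2 times it, then the intrinsics apply), "R" (3x3) and "t" (3): a world point X has camera coordinates R X + t. Camera axes: x right, y down, z forward; pixel columns grow to the right and rows downward; lengths in m; the calibration is good to about 2 mm. A picture is of the moment at which its call begins: read the wrist's pose just before it. camera_model takes no time and is no camera call; for the wrist camera it gives the pose at the moment of the call.
- sign_off(): hands the job in, once; it reports no verdict.
The state is a dict: "time": time; "q": joint angles; "qd": joint speeds; "joint_torque": joint torques, N m; "tcp_pos": TCP position; "ee_rot": TCP orientation; "contact_force": force on the tool from outside, world axes, zero at the start; "ft_torque": the same for the moment, N m; "finger_gap": finger opening in m.
Only numpy, scipy, OpenCV 4.12 (cv2) and the standard library are available. Lean on these libraries where they do the work, as an engineer would, in place of code of your own. Each camera call takes 0.05 s, during which the arm holds its last target.

### The job

Pick up the wooden hand board by its handle, lay it flat on the black feed roller and roll the roller under the board across the blue cleaning pad, over the low white ridge and right up against the orange stop, so that its whole surface has been rolled on the pad. Keep pressing firmly enough that the sprung pad gives all the way, but never so hard that it nears the bottom of its travel, and let the roller turn without skidding or being touched by the gripper. Leave it parked squared up between ridge and stop, lay the board back flat on its green mat and let go, leaving everything else where it is.

Things in the scene. Friction and masses are not known exactly. Their poses are not given: they have to be found in the camera images.
- roller: black rubber printer feed roller, 32 mm diameter, rubber 120 mm long, 148 mm with thin shaft ends, 0.2 to 0.4 kg, lying on the pad. Origin at its centre, on the axis; own y along the axis, own z up at the start (a white line on the rubber marks it). Starts up to 0.05 rad out of square; it rolls 111 to 138 mm to the stop; one turn is 100 mm.
- nest (a point): where the roller's centre should finally be (1.5 mm short of touching the stop, 16 mm above the pad; it sinks with the pad). Own x points along the roll direction towards the stop, own y along the stop bar, z up.
- stop_top (a point): middle of the top edge of the orange stop's face that the roller meets, 17.5 mm beyond the nest point, 14 mm above the pad; the bar is 155 mm long and 16 mm thick; axes as the nest's
- ridge_line (a point): point on the pad's surface under the middle of the white ridge's crest, 18 mm before the nest point; axes as the nest's, the ridge runs along own y. It is the top of a 20 mm radius bar, clamped so that its crest stands 2.2 to 5 mm above the pad, differently each time and not measured: feel it. It keeps the parked roller from rolling back (1 to 8 mm of play).
- bed: grey base fixed to the table, 235 x 180 x 16 mm, from 137.5 mm behind to 97.5 mm ahead of its origin along own x (roll direction); it carries the blue pad, 205 mm along x (122.5 mm behind to 82.5 mm ahead) x 155 mm, whose top is 30 mm above the origin at rest. Origin at the underside, 0 to 4 mm below the table top from case to case.
- pad (a joint): how far the sprung pad (with ridge and stop) has sunk, m: 0 at rest. It does not move until about 5.3 N press on its top (the roller's own weight included), then sinks 1 mm for each further 8 N, straight down. Its travel ends at 2.4 mm; more than 1.8 mm counts as pressed too hard, less than 0.2 mm as not pressed.
- palm: wooden hand board: flat plate 200 mm (own x) x 100 mm (own y) x 10 mm thick with a flat rubber underside, and on its middle an upright dark wooden handle 28 mm thick (x) x 70 mm long (y), its top 48 mm above the underside; 0.3 kg. Origin at the centre of the underside, z up. As the roller rolls, the board moves twice as far as the roller.
- handle (a point): point inside the board's handle to grip, 32 mm above the underside, 22 mm above the plate's top, 16 mm below the handle's top; axes as the board's (squeeze along own x, the 28 mm thickness, so that the board cannot pitch)
- mat: green mat fixed to the table, 240 mm (own x) x 150 mm (own y), 4 mm thick, where the board lies; origin at the centre of its underside
- screwdriver: bystander, leave alone: red-handled screwdriver; origin at its underside
- brush: bystander, leave alone: wooden-handled brush; origin at its underside
- drive: bystander, leave alone: silver hard drive, 147 x 102 x 24 mm; origin at its underside
- cleaner: bystander, leave alone: white bottle with blue cap, 52 mm diameter, 140 mm tall; origin at its underside
- gear: bystander, leave alone: white plastic gear blank, 44 mm diameter, 12 mm high, lying flat; origin at its underside
- mug: bystander, leave alone: blue mug, 80 mm diameter, 90 mm tall; origin at its underside
- screwtray: bystander, leave alone: small grey divided tray, 110 x 80 x 25 mm; origin at its underside
There are look-alikes about, which are no part of the job. Several things have the shape of the roller; the one meant has the colours described above.

How it is judged:
On the way, in this order (a step that is already met when the one before it is completed fails the run):
1. the board presses down on the roller, near where it lay, until the pad gives (contact force between palm and roller above 1.5 N and value of joint pad above 0.0002 m and distance of roller from where it was at the start of the episode below 0.03 m), for 0.1 s.
2. the roller has turned half a turn under the pressing board (contact force between palm and roller above 1.5 N and value of joint pad above 0.0002 m and distance of roller from where it was at the start of the episode between 0.04 and 0.062 m and angle between roller's own z axis and vertical above 2.1 rad), for 0.1 s.
3. the roller, still pressed by the board, is felt against the stop after a whole turn (contact force between palm and roller above 1.5 N and value of joint pad above 0.0002 m and contact force between roller and pad_c1 above 1 N and x of roller in the frame of nest above -0.004 m), for 0.15 s.
At the end, for the whole second after the job is handed in: The roller rests still between ridge and stop (8 mm before to 4 mm beyond the nest point, within 30 mm along the bar, 3 mm in height, 0.08 rad of square); the board lies flat and still, right way up, centred within 60 mm on its mat, released (x of roller in the frame of nest between -0.008 and 0.004 m and y of roller in the frame of nest between -0.03 and 0.03 m and z of roller in the frame of nest between -0.003 and 0.003 m and angle between the y axis of roller and the y axis of nest, either way round below 0.08 rad and linear speed of each of roller, palm below 0.01 m/s and horizontal distance between palm and mat below 0.06 m and height (world z) of palm below 0.008 m and angle between palm's own z axis and vertical below 0.05 rad); the robot touches nothing.
It fails at once if the pad is pressed more than 1.8 mm down, near the bottom of its travel (value of joint pad above 0.0018 m).
It fails at once if the gripper or arm touches the roller (contact force between any of the fingers, the arm and roller above 0.3 N).
It fails at once if the roller skids instead of turning (turn does not match distance at half or whole turn), or runs on unpressed (over 20 mm/s with the pad up, 20 to 80 mm from its start) ((distance of roller from where it was at the start of the episode between 0.045 and 0.055 m and angle between roller's own z axis and vertical below 2.2 rad) or (distance of roller from where it was at the start of the episode between 0.098 and 0.104 m and angle between roller's own z axis and vertical above 0.9 rad) or (distance of roller from where it was at the start of the episode between 0.02 and 0.08 m and linear speed of roller above 0.02 m/s and value of joint pad below 0.0001 m)).
It fails at once if the roller is lifted or falls off the pad (z of roller in the frame of nest above 0.01 m or z of roller in the frame of nest below -0.008 m).
It fails at once if a bystander is moved more than 20 mm (distance of any of screwdriver, brush, drive, cleaner, gear, mug, screwtray from where it was at the start of the episode above 0.02 m).
It also fails if it takes over 72 s, if anything falls off the work surface, if the arm or the gripper's body presses on something with over 40 N, if the wrist force passes 120 N, or if a joint passes its speed limit or range.

## Working session

There is one attempt and no reset: what is moved stays moved. The work goes in short steps, Python scripts to look and compute and a tool call to move; the robot and the scene stay as the last step left them, time stands still between calls to the robot, and variables do not carry over. Pictures are saved under pics/ and viewed, and the job is handed in when it is done.

Besides the shell and the picture viewer there is one more tool, called after "Emit:" as name(argument=value, ...), one argument or row to a line, values as JSON. step_arm: Moves the arm, as the interface text tells. Its arguments: {"type":"object","properties":{"grip":{"type":"array","items":{"type":"number"}},"travel":{"type":"array","items":{"type":"array","items":{"type":"number"}}},"twist":{"type":"array","items":{"type":"number"}},"force":{"type":"number"}},"required":["grip","travel","twist"]}

```bash
mkdir -p pics; python3 - <<'E'
from rig import *
import cv2,json
print(read_state())
for n in ("scene","top"):
    f=grab_frame(n); cv2.imwrite(f"pics/{n}0.png",f[:,:,::-1])
    print(n,camera_model(n))
print(camera_model("wrist"))
E
```

```text
{'time': 0.0, 'q': array([ 1.46720007,  0.50184749, -0.42678624,  1.5514492 ,  0.22083505,
        1.13831355, -0.21027746]), 'qd': array([ 0.00020527, -0.00120904,  0.00059448,  0.00020428, -0.00056202,
       -0.00014079,  0.00082712]), 'joint_torque': array([ 1.03260177e-04, -5.66581929e+01, -5.81600860e+00, -2.79117143e+01,
       -6.86683995e-02,  3.09603126e-02,  1.96805654e-04]), 'tcp_pos': array([ 0.2328158 , -0.60617189,  0.25067845]), 'ee_rot': array([-0.5824182 ,  0.40096643, -0.39984002,  0.58321774]), 'contact_force': array([-0.60618036, -0.76067613,  0.22680235]), 'ft_torque': array([-0.00814336, -0.00202261, -0.00829746]), 'finger_gap': 0.09202860832957054}
scene {'fx': 361.58321392344436, 'fy': 361.58321392344436, 'cx': 256.06745420254657, 'cy': 191.70862650300572, 'k1': -0.04145629457902821, 'R': array([[-0.480107  ,  0.87720833,  0.0016753 ],
       [ 0.61476825,  0.33783139, -0.71269205],
       [-0.62574537, -0.34113852, -0.70147505]]), 't': array([ 0.16004641, -0.33160483,  1.37545662])}
top {'fx': 497.39943562670004, 'fy': 497.39943562670004, 'cx': 251.80418492115757, 'cy': 194.58182806074373, 'k1': -0.16024211930413326, 'R': array([[-0.02304378, -0.99973195,  0.00223803],
       [-0.99797742,  0.02287056, -0.05931275],
       [ 0.05924567, -0.00360029, -0.99823694]]), 't': array([0.11711193, 0.52872348, 1.37727321])}
{'fx': 267.5312796876303, 'fy': 267.5312796876303, 'cx': 254.95832464597333, 'cy': 193.85142133111881, 'k1': 0.012323614106589602, 'R': array([[ 0.35920414, -0.9332585 , -0.00098179],
       [-0.88929391, -0.34260121,  0.30295338],
       [-0.28307018, -0.10794901, -0.95300487]]), 't': array([-0.65152829, -0.03978967,  0.39173964])}
```

View pics/scene0.png

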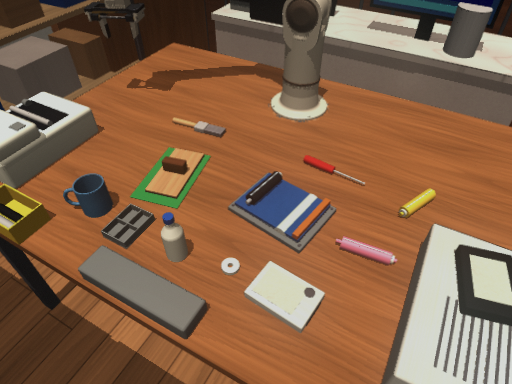

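View pics/top0.png

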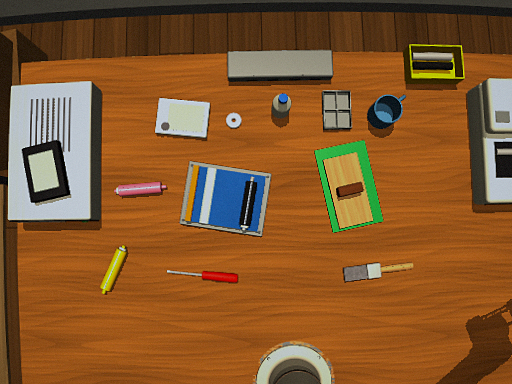

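The pad with the black roller is at about (225,200) in the top view, and the board is on the green mat at (348,190). The yellow (115,270) and pink (140,189) rollers are look-alikes, and so are the black and white ones in the yellow box at (433,62). The roller meant is the black one lying on the blue pad at (248,205). I'll confirm that in an enlarged crop and measure.

```bash
cat > h.py <<'E'
import numpy as np, cv2
from rig import *
from scipy.spatial.transform import Rotation as Rot
def ray(cm,uv):
    K=np.array([[cm['fx'],0,cm['cx']],[0,cm['fy'],cm['cy']],[0,0,1]])
    p=cv2.undistortPoints(np.array(uv,float).reshape(-1,1,2),K,np.array([cm['k1'],0,0,0,0.])).reshape(-1,2)
    d=np.c_[p,np.ones(len(p))]@cm['R']; return -cm['R'].T@cm['t'],d
def toplane(cm,uv,z):
    o,d=ray(cm,uv); return o+d*((z-o[2])/d[:,2])[:,None]
def proj(cm,X):
    c=np.atleast_2d(X)@cm['R'].T+cm['t']; p=c[:,:2]/c[:,2:]; r2=(p**2).sum(1,keepdims=True)
    p=p*(1+cm['k1']*r2); return p*[cm['fx'],cm['fy']]+[cm['cx'],cm['cy']]
E
python3 - <<'E'
import cv2
f=cv2.imread('pics/top0.png')
cv2.imwrite('pics/topcrop.png',cv2.resize(f[135:245,170:390],None,fx=3.6,fy=3.6,interpolation=cv2.INTER_CUBIC))
f=cv2.imread('pics/scene0.png')
cv2.imwrite('pics/scenecrop.png',cv2.resize(f[140:250,120:340],None,fx=3.6,fy=3.6,interpolation=cv2.INTER_CUBIC))
E
```

```text
(no output)
```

View pics/topcrop.png

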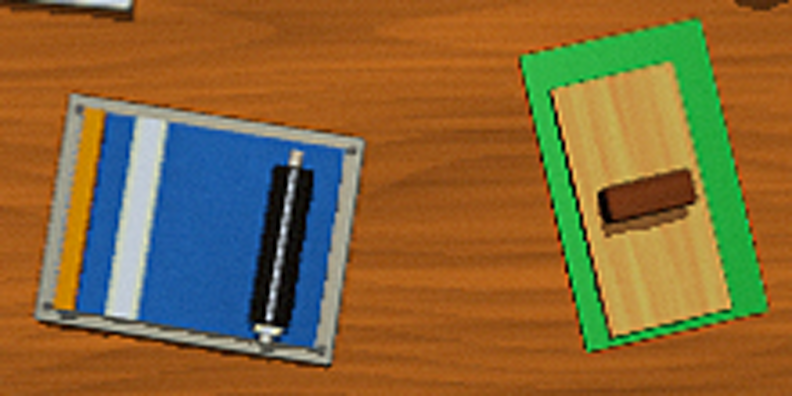

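View pics/scenecrop.png

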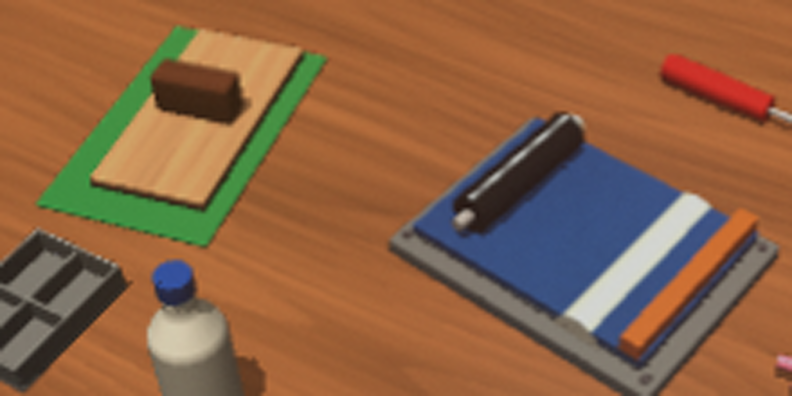

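The crop confirms the black roller with the white line on the blue pad, at crop (283,245) in the top view. The white ridge is at (138,215) and the orange stop at (80,210). Now I'll measure.

```bash
cat >> h.py <<'E'
def rect(mask):
    cs,_=cv2.findContours(mask.astype(np.uint8),cv2.RETR_EXTERNAL,cv2.CHAIN_APPROX_NONE)
    return max(cs,key=cv2.contourArea).reshape(-1,2)
E
python3 - <<'E'
from h import *
cm=camera_model('top'); f=cv2.imread('pics/top0.png'); hsv=cv2.cvtColor(f,cv2.COLOR_BGR2HSV)
H,S,V=[hsv[...,i].astype(int) for i in range(3)]
yy,xx=np.mgrid[:384,:512]
bed=(xx>175)&(xx<275)&(yy>155)&(yy<242); mat=(xx>310)&(xx<390)&(yy>135)&(yy<236)
def rep(n,m,z):
    c=rect(m); P=toplane(cm,c,z)[:,:2].astype(np.float32)*1000
    (a,b),(w,h),an=cv2.minAreaRect(P)
    B=cv2.boxPoints(((a,b),(w,h),an)); e=B[1]-B[0] if np.linalg.norm(B[1]-B[0])>np.linalg.norm(B[2]-B[1]) else B[2]-B[1]
    print(n,m.sum(),'ctr',a,b,'size',w,h,'long dir deg',np.degrees(np.arctan2(e[1],e[0]))%180)
rep('green',mat&(H>45)&(H<80)&(S>120),.004)
g=mat&(H>45)&(H<80)&(S>120)
hd=mat&(V<115)&(H<15)&(S>120)
print('wood px sample',hsv[170,345],hsv[210,355],'table',hsv[190,305],'handle',hsv[190,350],hsv[187,355])
rep('orange',bed&(H>10)&(H<22)&(S>180)&(V>150)&(xx<200)&(yy>164)&(yy<222),.042)
rep('white',bed&(S<60)&(V>190)&(xx<225)&(xx>195)&(yy>165)&(yy<226),.031)
rep('blue',bed&(H>100)&(H<125)&(S>120),.028)
rep('blk',bed&(V<50)&(xx>235),.044)
E
```

```text
green 1810 ctr 551.6233520507812 -170.7037353515625 size 239.4148406982422 149.27093505859375 long dir deg 11.072741
wood px sample [ 19 164 199] [ 20 152 199] table [ 14 218 153] handle [ 12 216 110] [ 11 214 112]
orange 707 ctr 538.9006958007812 298.65380859375 size 30.621322631835938 154.81436157226562 long dir deg 179.20857
white 431 ctr 531.9532470703125 227.92225646972656 size 21.84089469909668 154.25157165527344 long dir deg 169.8661
blue 2691 ctr 517.280029296875 146.93441772460938 size 137.64451599121094 154.9286651611328 long dir deg 169.84084
blk 402 ctr 505.7903137207031 107.05117797851562 size 13.742513656616211 122.20497131347656 long dir deg 168.5308
```

```bash
python3 - <<'E'
from h import *
cm=camera_model('top'); f=cv2.imread('pics/top0.png'); hsv=cv2.cvtColor(f,cv2.COLOR_BGR2HSV)
H,S,V=[hsv[...,i].astype(int) for i in range(3)]
yy,xx=np.mgrid[:384,:512]
def rep(n,m,z):
    c=rect(m); P=toplane(cm,c,z)[:,:2].astype(np.float32)*1000
    (a,b),(w,h),an=cv2.minAreaRect(P)
    B=cv2.boxPoints(((a,b),(w,h),an)); e=B[1]-B[0] if np.linalg.norm(B[1]-B[0])>np.linalg.norm(B[2]-B[1]) else B[2]-B[1]
    print(n,m.sum(),'ctr',a,b,'size',w,h,'long dir deg',np.degrees(np.arctan2(e[1],e[0]))%180)
mat=(xx>316)&(xx<383)&(yy>141)&(yy<231)
wood=mat&(H>=17)&(H<=24)&(S>100)&(S<190)&(V>120)
hd=mat&(V<130)&(H<16)&(V>70)
rep('wood',wood,.014); rep('handle',hd,.052)
# profile along roll direction through pad at z=.029: rectify patch: u along roll dir, v along bar
th=np.radians(79.85); u=np.array([np.cos(th),np.sin(th)]); v=np.array([-u[1],u[0]])
c0=np.array([.518,.147]); s=np.arange(-120,120,.5)/1000; w=np.arange(-85,85.1,.5)/1000
SS,WW=np.meshgrid(s,w)
for z in(.029,.044):
    X=np.c_[c0[0]+SS.ravel()*u[0]+WW.ravel()*v[0], c0[1]+SS.ravel()*u[1]+WW.ravel()*v[1], np.full(SS.size,z)]
    p=proj(cm,X).astype(np.float32).reshape(SS.shape+(2,))
    im=cv2.remap(f,p[...,0],p[...,1],cv2.INTER_LINEAR); cv2.imwrite(f'pics/rect{int(z*1000)}.png',cv2.resize(im,None,fx=1.6,fy=1.6))
    pr=im[120:220].mean(0)
    if z<.03:
        R=pr[:,2]; i=np.where((s>.04)&(s<.115))[0]
        print([(round(s[k]*1000,1),int(pr[k,0]),int(pr[k,1]),int(pr[k,2])) for k in i[::3]])
    else:
        i=np.where((s>-.07)&(s<-.01))[0]; print([(round(s[k]*1000,1),int(pr[k].mean())) for k in i[::3]])
E
```

```text
wood 1990 ctr 538.7813720703125 -166.6504669189453 size 199.0735626220703 97.55957794189453 long dir deg 11.807607
handle 304 ctr 539.907470703125 -166.11557006835938 size 25.32611083984375 66.36277770996094 long dir deg 102.53929
[(np.float64(40.5), 163, 90, 30), (np.float64(42.0), 164, 91, 30), (np.float64(43.5), 164, 91, 29), (np.float64(45.0), 164, 91, 29), (np.float64(46.5), 163, 90, 29), (np.float64(48.0), 163, 90, 30), (np.float64(49.5), 163, 90, 30), (np.float64(51.0), 163, 89, 29), (np.float64(52.5), 162, 89, 30), (np.float64(54.0), 162, 89, 30), (np.float64(55.5), 162, 89, 30), (np.float64(57.0), 162, 89, 30), (np.float64(58.5), 162, 89, 30), (np.float64(60.0), 161, 89, 29), (np.float64(61.5), 162, 89, 29), (np.float64(63.0), 162, 88, 28), (np.float64(64.5), 163, 86, 24), (np.float64(66.0), 161, 83, 20), (np.float64(67.5), 160, 92, 37), (np.float64(69.0), 161, 121, 84), (np.float64(70.5), 165, 159, 137), (np.float64(72.0), 174, 194, 181), (np.float64(73.5), 184, 209, 201), (np.float64(75.0), 195, 208, 200), (np.float64(76.5), 203, 205, 196), (np.float64(78.0), 210, 203, 194
[... 1132 characters left out ...]
np.float64(-51.5), 91), (np.float64(-50.0), 85), (np.float64(-48.5), 67), (np.float64(-47.0), 34), (np.float64(-45.5), 11), (np.float64(-44.0), 9), (np.float64(-42.5), 12), (np.float64(-41.0), 14), (np.float64(-39.5), 14), (np.float64(-38.0), 12), (np.float64(-36.5), 19), (np.float64(-35.0), 56), (np.float64(-33.5), 107), (np.float64(-32.0), 151), (np.float64(-30.5), 159), (np.float64(-29.0), 99), (np.float64(-27.5), 31), (np.float64(-26.0), 10), (np.float64(-24.5), 14), (np.float64(-23.0), 15), (np.float64(-21.5), 14), (np.float64(-20.0), 11), (np.float64(-18.5), 15), (np.float64(-17.0), 32), (np.float64(-15.5), 57), (np.float64(-14.0), 82), (np.float64(-12.5), 96), (np.float64(-11.0), 96)]
```

View pics/rect44.png

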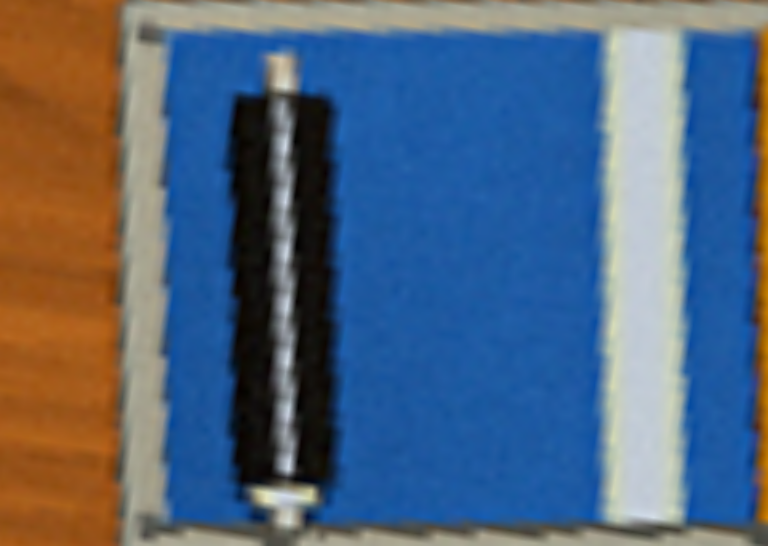

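```bash
cat >> h.py <<'E'
def tool():
    s=read_state(); R=Rot.from_quat(s['ee_rot']).as_matrix(); return s,R
def yaw(R): return np.degrees(np.arctan2(R[1,0],R[0,0]))
def plan(target,yawdeg=None):
    s,R=tool(); d=R.T@(np.array(target)-s['tcp_pos'])*1000
    print('t',round(s['time'],2),'tcp',(s['tcp_pos']*1000).round(1),'yaw',yaw(R).round(2),'F',s['contact_force'].round(2),'travel',d.round(1), 'twist', None if yawdeg is None else round(-np.radians((yawdeg-yaw(R)+180)%360-180),4))
E
python3 - <<'E'
from h import *
s,R=tool(); print(R.round(3),yaw(R))
cm=camera_model('wrist'); print('cam pos',-cm['R'].T@cm['t'], 'fwd',cm['R'][2])
c=-cm['R'].T@cm['t']; print('cam in tool',R.T@(c-s['tcp_pos']), 'fwd tool',R.T@cm['R'][2])
plan((.46,.20,.25),12.2)
E
```

```text
[[ 0.359 -0.001  0.933]
 [-0.933  0.002  0.359]
 [-0.002 -1.     0.   ]] -68.98203856508397
cam pos [ 0.30953675 -0.57938839  0.38474454] fwd [-0.28307018 -0.10794901 -0.95300487]
cam in tool [ 0.00221139 -0.1339542   0.08122982] fwd tool [ 9.08834259e-04  9.52986542e-01 -3.03011263e-01]
t 0.1 tcp [ 232.8 -606.2  250.8] yaw -68.98 F [ 0.04  0.11 -0.31] travel [-671.1    2.   501.2] twist -1.4169
```

```bash
python3 - <<'E'
from h import *
plan((.537,.208,.25),12.2)
E
```

```text
t 0.1 tcp [ 232.8 -606.2  250.8] yaw -68.98 F [ 0.04  0.11 -0.31] travel [-651.    2.  576.] twist -1.4169
```

Emit:
step_arm(
  grip=[91, 91, 91, 91, 91, 91, 91, 91, 91, 91],
  travel=[
    [-31, 0, 27],
    [-62, 0, 55],
    [-93, 0, 82],
    [-124, 0, 110],
    [-155, 0, 137],
    [-186, 0, 165],
    [-217, 0, 192],
    [-248, 0, 219],
    [-279, 0, 247],
    [-310, 0, 274],
  ],
  twist=[-0.07, -0.14, -0.21, -0.28, -0.35, -0.42, -0.49, -0.56, -0.63, -0.7],
)

```text
time: 0.93
tcp_pos: [0.3778, -0.2171, 0.2516]
ee_rot: [0.685, -0.175, 0.175, -0.685]
contact_force: [0.6, 0.0, -0.2]
finger_gap: 0.0909
```

```bash
python3 - <<'E'
from h import *
plan((.537,.208,.25),12.2); print(tool()[0]['q'].round(2))
E
```

```text
t 0.93 tcp [ 377.8 -217.1  251.6] yaw -28.69 F [ 0.57  0.05 -0.16] travel [-64.4   1.4 449.4] twist -0.7137
[ 1.2   0.14 -0.79  2.05  0.12  1.   -0.15]
```

Emit:
step_arm(
  grip=[91, 91, 91, 91, 91, 91, 91, 91, 91, 91],
  travel=[
    [-6, 0, 41],
    [-12, 0, 82],
    [-18, 0, 123],
    [-24, 0, 164],
    [-30, 0, 205],
    [-36, 0, 246],
    [-42, 0, 287],
    [-48, 0, 328],
    [-54, 0, 369],
    [-60, 0, 410],
  ],
  twist=[-0.07, -0.14, -0.21, -0.28, -0.35, -0.42, -0.49, -0.56, -0.63, -0.7],
)

```text
time: 1.77
tcp_pos: [0.5234, 0.1704, 0.2512]
ee_rot: [0.704, 0.07, -0.07, -0.703]
contact_force: [1.0, -0.5, 0.6]
finger_gap: 0.091
```

Emit:
step_arm(
  grip=[91, 91, 91, 91, 91, 91],
  travel=[
    [0, 0, 30],
    [0, 0, 30],
    [0, 0, 30],
    [0, 0, 30],
    [0, 0, 30],
    [0, 0, 30],
  ],
  twist=[0, 0, 0, 0, 0, 0],
)

```text
time: 2.27
tcp_pos: [0.5177, 0.1963, 0.2516]
ee_rot: [0.704, 0.068, -0.068, -0.703]
contact_force: [0.0, -0.6, 0.1]
finger_gap: 0.091
```

```bash
python3 - <<'E'
from h import *
import json
plan((.537,.208,.25),12.2); print(tool()[0]['q'].round(2))
cm=camera_model('wrist'); f=grab_frame('wrist'); cv2.imwrite('pics/w1.png',f[:,:,::-1])
json.dump({k:np.array(v).tolist() for k,v in cm.items()},open('w1.json','w'))
E
```

```text
t 2.27 tcp [517.7 196.3 251.6] yaw 11.06 F [ 0.   -0.61  0.12] travel [21.1  1.5  7.8] twist -0.0199
[ 0.36  0.48 -1.01  1.78  0.44  1.13 -0.6 ]
```

View pics/w1.png

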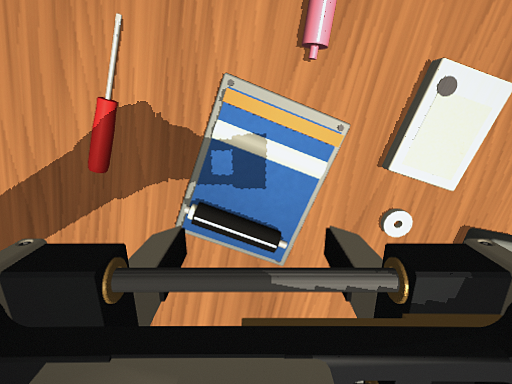

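The wrist picture shows the bed: ridge about (268,150), stop about (280,115), roller about (237,227). A gripper shadow lies over the left of the pad. Next I'll rectify the pad from this closer view.

```bash
python3 - <<'E'
from h import *
import json
cm={k:np.array(v) for k,v in json.load(open('w1.json')).items()}
f=cv2.imread('pics/w1.png')
th=np.radians(79.85); u=np.array([np.cos(th),np.sin(th)]); v=np.array([-u[1],u[0]])
c0=np.array([.518,.147]); s=np.arange(-60,130,.5)/1000; w=np.arange(-85,85.1,.5)/1000
SS,WW=np.meshgrid(s,w)
for z in(.029,.044):
    X=np.c_[c0[0]+SS.ravel()*u[0]+WW.ravel()*v[0], c0[1]+SS.ravel()*u[1]+WW.ravel()*v[1], np.full(SS.size,z)]
    p=proj(cm,X).astype(np.float32).reshape(SS.shape+(2,))
    im=cv2.remap(f,p[...,0],p[...,1],cv2.INTER_LINEAR); cv2.imwrite(f'pics/wrect{int(z*1000)}.png',cv2.resize(im,None,fx=2,fy=1.7))
    if z<.03:
        for a,b in((30,50),(50,70),(70,90),(250,270),(290,310)):
            g=im[a:b].mean(0)[:,2]; i=(s>.055)&(s<.108); gg=g[i]; ss=s[i]*1000
            t=(gg.max()+np.median(gg[:10]))/2 if a<200 else (gg.max()+gg[:10].mean())/2
            on=np.where(gg>t)[0]; 
            e1=np.interp(t,[gg[on[0]-1],gg[on[0]]],[ss[on[0]-1],ss[on[0]]]); e2=np.interp(-t,[-gg[on[-1]],-gg[on[-1]+1]],[ss[on[-1]],ss[on[-1]+1]])
            print(w[(a+b)//2],round(e1,1),round(e2,1),'w',round(e2-e1,1),'mid',round((e1+e2)/2,1))
            j=(s>.108); g2=im[a:b].mean(0)[:,2][j]; print('   orange edge',s[j][np.argmax(g2>110)]*1000)
    else:
        for a in (70,110,150,190,230,270):
            g=im[a:a+10].mean(0).mean(1); i=(s<.005); print(w[a],[int(x) for x in g[i][::4]])
E
```

```text
-0.065 68.8 93.7 w 24.9 mid 81.3
   orange edge 116.5
-0.055 68.8 93.7 w 25.0 mid 81.3
   orange edge 116.5
-0.045 68.8 93.6 w 24.8 mid 81.2
   orange edge 116.5
0.045 69.4 93.5 w 24.1 mid 81.4
   orange edge 116.0
0.065 69.4 93.5 w 24.1 mid 81.4
   orange edge 116.0
-0.05 [106, 108, 110, 110, 65, 20, 26, 19, 148, 252, 161, 17, 30, 31, 30, 29, 26, 24, 20, 18, 12, 12, 54, 91, 116, 115, 115, 116, 116, 117, 119, 119, 121]
-0.03 [105, 108, 109, 112, 74, 20, 26, 18, 133, 250, 173, 17, 30, 30, 30, 28, 27, 24, 21, 18, 12, 11, 46, 64, 94, 117, 114, 114, 114, 114, 115, 116, 117]
-0.01 [104, 105, 107, 110, 81, 21, 26, 18, 117, 248, 186, 20, 30, 30, 30, 29, 26, 24, 22, 19, 13, 10, 45, 62, 90, 116, 114, 115, 116, 114, 113, 114, 114]
0.01 [102, 106, 107, 107, 79, 23, 26, 19, 103, 245, 212, 21, 30, 31, 30, 29, 27, 25, 21, 18, 14, 10, 40, 62, 84, 113, 111, 110, 111, 113, 114, 114, 115]
0.03 [103, 105, 105, 107, 84, 25, 26, 20, 87, 239, 222, 23, 28, 31, 30, 28, 28, 24, 21, 19, 14, 8, 36, 60, 87, 112, 111, 111, 111, 112, 113, 113, 114]
0.05 [102, 106, 106, 107, 84, 24, 25, 22, 71, 233, 227, 29, 28, 31, 30, 29, 28, 25, 21, 20, 15, 8, 35, 60, 83, 112, 110, 111, 111, 113, 115, 113, 112]
```

View pics/wrect29.png

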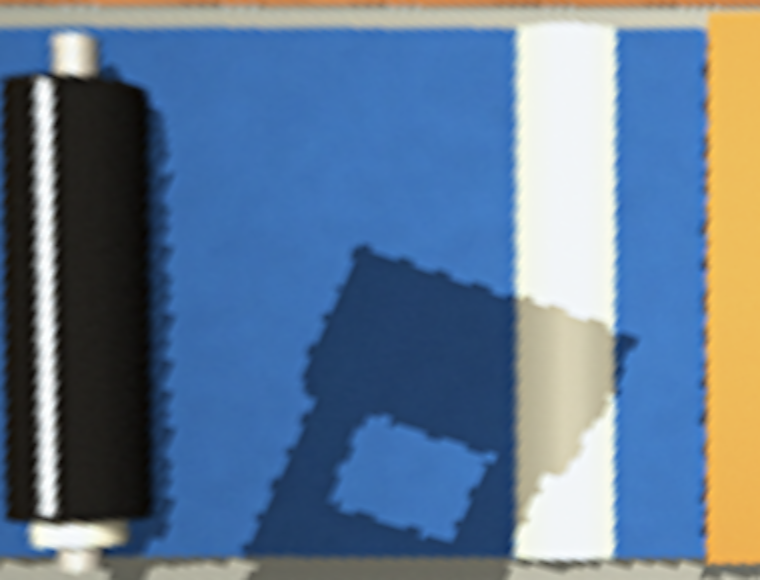

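The ridge is about 24.7 mm wide at the pad, so its crest is about 4.3 mm. Ridge and roller are square to the bed within about 0.02 rad. Now to the board.

```bash
python3 - <<'E'
from h import *
plan((.5394,-.1664,.12),12.2)
E
```

```text
t 2.32 tcp [517.7 196.5 251.6] yaw 11.07 F [ 0.58 -0.53  0.13] travel [ -48.4  132.  -360.1] twist -0.0197
```

Emit:
step_arm(
  grip=[91, 91, 91, 91, 91, 91, 91, 91, 91, 91],
  travel=[
    [-5, 13, -36],
    [-10, 26, -72],
    [-15, 39, -108],
    [-19, 52, -144],
    [-24, 66, -180],
    [-29, 79, -216],
    [-34, 92, -252],
    [-39, 105, -288],
    [-44, 118, -324],
    [-48, 132, -360],
  ],
  twist=[-0.002, -0.004, -0.006, -0.008, -0.01, -0.012, -0.014, -0.016, -0.018, -0.02],
)

```text
time: 3.15
tcp_pos: [0.5397, -0.1676, 0.1194]
ee_rot: [0.703, 0.076, -0.075, -0.703]
contact_force: [1.0, 1.0, -0.1]
finger_gap: 0.091
```

Emit:
step_arm(
  grip=[91, 91, 91, 91],
  travel=[
    [0, 0, 0],
    [0, 0, 0],
    [0, 0, 0],
    [0, 0, 0],
  ],
  twist=[0, 0, 0, 0],
)

```text
time: 3.48
tcp_pos: [0.5406, -0.1629, 0.1204]
ee_rot: [-0.703, -0.077, 0.076, 0.703]
contact_force: [0.4, 1.2, 0.2]
finger_gap: 0.0912
```

```bash
python3 - <<'E'
from h import *
import json
plan((.5394,-.1664,.043),12.2); print(tool()[0]['q'].round(2))
cm=camera_model('wrist'); f=grab_frame('wrist'); cv2.imwrite('pics/w2.png',f[:,:,::-1])
json.dump({k:np.array(v).tolist() for k,v in cm.items()},open('w2.json','w'))
E
```

```text
t 3.48 tcp [ 540.6 -162.9  120.4] yaw 12.45 F [0.37 1.24 0.19] travel [-2.  77.4 -3.1] twist 0.0043
[ 0.89  0.65 -0.86  1.86  0.61  0.92 -0.04]
```

View pics/w2.png

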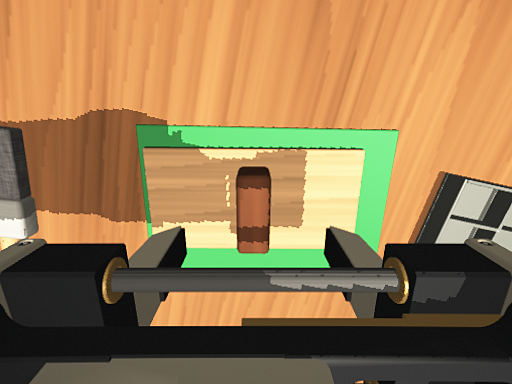

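The handle (253,210) sits centred between the fingers and square to them. I'll go down and grip.

Emit:
step_arm(
  grip=[91, 91, 91, 91, 91, 91, 91],
  travel=[
    [-2, 20, -3],
    [-2, 40, -3],
    [-2, 55, -3],
    [-2, 66, -3],
    [-2, 74, -3],
    [-2, 77, -3],
    [-2, 77, -3],
  ],
  twist=[0, 0, 0, 0, 0, 0, 0],
)

```text
time: 4.12
tcp_pos: [0.539, -0.1669, 0.0423]
ee_rot: [-0.703, -0.076, 0.077, 0.703]
contact_force: [0.4, -1.0, 0.2]
finger_gap: 0.0911
```

Emit:
step_arm(
  grip=[20, 20, 20, 20, 20, 20, 20, 20, 20, 20],
  travel=[
    [0, 0, 0],
    [0, 0, 0],
    [0, 0, 0],
    [0, 0, 0],
    [0, 0, 0],
    [0, 0, 0],
    [0, 0, 0],
    [0, 0, 0],
    [0, 0, 0],
    [0, 0, 0],
  ],
  twist=[0, 0, 0, 0, 0, 0, 0, 0, 0, 0],
  force=50,
)

```text
time: 4.95
tcp_pos: [0.5391, -0.1675, 0.0427]
ee_rot: [-0.703, -0.076, 0.076, 0.703]
contact_force: [-0.1, 0.8, -0.2]
finger_gap: 0.0291
```

```bash
python3 - <<'E'
from h import *
plan((.5394,-.1664,.043),12.2); print(tool()[0]['finger_gap'],tool()[0]['ft_torque'].round(2))
E
```

```text
t 4.95 tcp [ 539.1 -167.5   42.7] yaw 12.38 F [-0.1   0.79 -0.17] travel [ 0.5 -0.3  1. ] twist 0.0031
0.029103205679587792 [-0.   -0.25 -0.01]
```

Emit:
step_arm(
  grip=[20, 20, 20, 20, 20],
  travel=[
    [0, -10, 0],
    [0, -35, 0],
    [0, -70, 0],
    [0, -100, 0],
    [0, -100, 0],
  ],
  twist=[0, 0, 0, 0, 0],
)

```text
time: 5.37
tcp_pos: [0.5427, -0.1674, 0.1487]
ee_rot: [0.704, 0.079, -0.074, -0.702]
contact_force: [1.7, 0.7, -2.3]
finger_gap: 0.0276
```

```bash
python3 - <<'E'
from h import *
plan((.5004,.0490,.13),79.85); print(tool()[0]['finger_gap'],tool()[0]['ft_torque'].round(2))
E
```

```text
t 5.37 tcp [ 542.7 -167.4  148.7] yaw 12.41 F [ 1.71  0.67 -2.34] travel [  5.1  17.8 220.5] twist -1.177
0.027552970603016067 [ 0.05 -0.32 -0.01]
```

Emit:
step_arm(
  grip=[20, 20, 20, 20, 20, 20, 20, 20, 20, 20],
  travel=[
    [0, 0, 22],
    [1, 0, 44],
    [1, 0, 66],
    [2, 0, 88],
    [2, 0, 110],
    [3, 0, 132],
    [4, 0, 154],
    [4, 0, 176],
    [5, 0, 198],
    [5, 0, 220],
  ],
  twist=[-0.117, -0.235, -0.353, -0.47, -0.588, -0.706, -0.823, -0.94, -1.058, -1.177],
)

```text
time: 6.2
tcp_pos: [0.496, 0.049, 0.1424]
ee_rot: [-0.541, -0.455, 0.455, 0.541]
contact_force: [0.1, 0.2, -3.3]
finger_gap: 0.0277
```

Emit:
step_arm(
  grip=[20, 20, 20, 20, 20],
  travel=[
    [0, 0, 0],
    [0, 4, 0],
    [0, 8, 0],
    [0, 12, 0],
    [0, 12, 0],
  ],
  twist=[0, 0, 0, 0, 0],
)

```text
time: 6.62
tcp_pos: [0.4963, 0.0469, 0.1295]
ee_rot: [-0.543, -0.452, 0.454, 0.543]
contact_force: [-0.3, -0.7, -2.2]
finger_gap: 0.0274
```

```bash
python3 - <<'E'
from h import *
plan((.5004,.0490,.104),79.85); print(tool()[0]['finger_gap'],tool()[0]['ft_torque'].round(2),tool()[0]['q'].round(2))
for n in('scene','wrist'):
  f=grab_frame(n); cv2.imwrite(f'pics/{n}3.png',f[:,:,::-1])
E
```

```text
t 6.62 tcp [496.3  46.9 129.5] yaw 79.67 F [-0.28 -0.65 -2.15] travel [ 2.8 25.5 -3.7] twist -0.0031
0.02740278330419316 [ 0.07 -0.13 -0.03] [ 0.74  0.68 -1.16  2.01  0.77  0.98  0.58]
```

View pics/scene3.png

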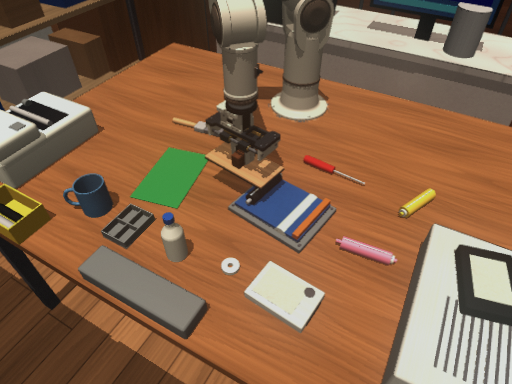

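View pics/wrist3.png

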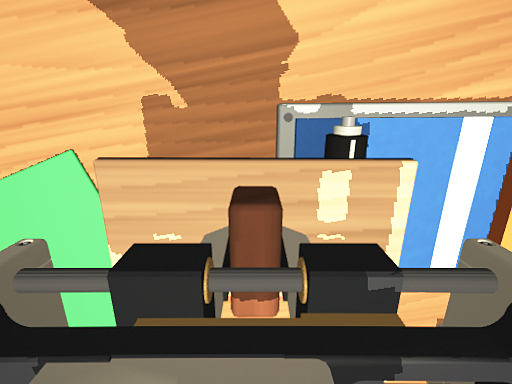

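Emit:
step_arm(
  grip=[20, 20, 20, 20, 20, 20, 20],
  travel=[
    [1, 6, -1],
    [2, 12, -3],
    [3, 17, -4],
    [3, 21, -4],
    [3, 23, -4],
    [3, 23, -4],
    [3, 23, -4],
  ],
  twist=[-0.003, -0.003, -0.003, -0.003, -0.003, -0.003, -0.003],
)

```text
time: 7.3
tcp_pos: [0.5011, 0.0508, 0.1076]
ee_rot: [-0.542, -0.454, 0.455, 0.542]
contact_force: [-0.2, -0.8, -3.6]
finger_gap: 0.0279
```

```bash
python3 - <<'E'
from h import *
plan((.5004,.0490,.101),79.85); print(tool()[0]['ft_torque'].round(2))
E
```

```text
t 7.3 tcp [501.1  50.8 107.6] yaw 80.0 F [-0.24 -0.79 -3.59] travel [-1.9  6.6  0.4] twist 0.0027
[ 0.07 -0.17  0.02]
```

Emit:
step_arm(
  grip=[20, 20, 20, 20, 20, 20],
  travel=[
    [-1, 1.5, 0],
    [-1, 3, 0],
    [-1, 4.5, 0],
    [-1, 5.5, 0],
    [-1, 6, 0],
    [-1, 6, 0],
  ],
  twist=[0, 0, 0, 0, 0, 0],
)

```text
time: 7.8
tcp_pos: [0.501, 0.0497, 0.1016]
ee_rot: [-0.542, -0.454, 0.454, 0.542]
contact_force: [0.4, -0.6, -3.6]
finger_gap: 0.0279
```

Emit:
step_arm(
  grip=[20, 20],
  travel=[
    [0, 0.7, 0],
    [0, 0.7, 0],
  ],
  twist=[0, 0],
)

```text
time: 7.97
tcp_pos: [0.5011, 0.0497, 0.101]
ee_rot: [0.542, 0.454, -0.454, -0.542]
contact_force: [0.2, -0.7, -3.3]
finger_gap: 0.0276
```

Emit:
step_arm(
  grip=[20, 20],
  travel=[
    [0, 0.7, 0],
    [0, 0.7, 0],
  ],
  twist=[0, 0],
)

```text
time: 8.13
tcp_pos: [0.5012, 0.0499, 0.1005]
ee_rot: [0.542, 0.455, -0.454, -0.542]
contact_force: [0.1, 0.5, -0.9]
finger_gap: 0.0275
```

Emit:
step_arm(
  grip=[20, 20],
  travel=[
    [0, 0.4, 0],
    [0, 0.4, 0],
  ],
  twist=[0, 0],
)

```text
time: 8.3
tcp_pos: [0.5013, 0.05, 0.1002]
ee_rot: [0.542, 0.455, -0.454, -0.542]
contact_force: [0.1, -0.2, 0.6]
finger_gap: 0.0277
```

Emit:
step_arm(
  grip=[20, 20],
  travel=[
    [0, 0.4, 0],
    [0, 0.4, 0],
  ],
  twist=[0, 0],
)

```text
time: 8.47
tcp_pos: [0.5013, 0.0501, 0.0998]
ee_rot: [-0.542, -0.455, 0.454, 0.542]
contact_force: [-1.0, -0.3, 3.5]
finger_gap: 0.028
```

Emit:
step_arm(
  grip=[20, 20],
  travel=[
    [0, 0.4, 0],
    [0, 0.4, 0],
  ],
  twist=[0, 0],
)

```text
time: 8.63
tcp_pos: [0.5013, 0.0501, 0.0995]
ee_rot: [0.542, 0.455, -0.454, -0.542]
contact_force: [-2.9, 0.4, 5.0]
finger_gap: 0.0279
```

Emit:
step_arm(
  grip=[20, 20, 20],
  travel=[
    [0, 0.3, 0],
    [0, 0.3, 0],
    [0, 0.3, 0],
  ],
  twist=[0, 0, 0],
)

```text
time: 8.88
tcp_pos: [0.5014, 0.0503, 0.0993]
ee_rot: [0.542, 0.455, -0.454, -0.542]
contact_force: [-1.7, 0.6, 6.6]
finger_gap: 0.0276
```

```bash
python3 - <<'E'
from h import *
plan((.5004,.0490,.0996),79.85); print(tool()[0]['ft_torque'].round(2))
E
```

```text
t 8.88 tcp [501.4  50.3  99.3] yaw 80.0 F [-1.65  0.57  6.56] travel [-1.4 -0.3  0.7] twist 0.0026
[0.72 0.27 0.06]
```

Emit:
step_arm(
  grip=[20, 20, 20, 20, 20, 20, 20, 20],
  travel=[
    [1, 0, 0],
    [3, 0, 0],
    [6, 0, 0],
    [9, 0, 0],
    [12, 0, 0],
    [15, 0, 0],
    [18, 0, 0],
    [20, 0, 0],
  ],
  twist=[0, 0, 0, 0, 0, 0, 0, 0],
)

```text
time: 9.55
tcp_pos: [0.5051, 0.0702, 0.0994]
ee_rot: [0.542, 0.455, -0.454, -0.542]
contact_force: [-1.8, 0.5, 6.3]
finger_gap: 0.0282
```

```bash
cat > st.py <<'E'
from h import *
s,R=tool(); u=np.array([.1763,.9843]); p=s['tcp_pos'][:2]-np.array([.5014,.0503])
F=s['contact_force']
print('t',round(s['time'],2),'along',round(p@u*1000,1),'lat',round(p@np.array([-u[1],u[0]])*1000,1),'z',round(s['tcp_pos'][2]*1000,2),'Fpress',round(F[2]+3.2,2),'Fal',round(F[:2]@u,2),'Flat',round(F[:2]@np.array([-u[1],u[0]]),2),'yaw',round(yaw(R),2),'tilt x_z,z_z',R[2,0].round(4),R[2,2].round(4),'T',s['ft_torque'].round(2))
E
python3 st.py
```

```text
t 9.55 along 20.3 lat -0.1 z 99.43 Fpress 9.5 Fal 0.22 Flat 1.84 yaw 80.01 tilt x_z,z_z 0.0009 -0.0011 T [ 0.65  0.19 -0.01]
```

Emit:
step_arm(
  grip=[20, 20, 20, 20, 20, 20, 20, 20, 20, 20],
  travel=[
    [3, 0, 0],
    [6, 0, 0],
    [9, 0, 0],
    [12, 0, 0],
    [15, 0, 0],
    [18, 0, 0],
    [21, 0, 0],
    [24, 0, 0],
    [27, 0, 0],
    [30, 0, 0],
  ],
  twist=[0, 0, 0, 0, 0, 0, 0, 0, 0, 0],
)

```text
time: 10.38
tcp_pos: [0.5105, 0.0995, 0.0995]
ee_rot: [0.542, 0.455, -0.454, -0.542]
contact_force: [-1.0, -0.6, 5.9]
finger_gap: 0.0279
```

```bash
python3 st.py
```

```text
t 10.38 along 50.0 lat -0.3 z 99.49 Fpress 9.08 Fal -0.73 Flat 0.86 yaw 79.99 tilt x_z,z_z 0.0007 -0.0014 T [0.45 0.11 0.03]
```

Emit:
step_arm(
  grip=[20, 20, 20, 20, 20, 20, 20, 20, 20, 20],
  travel=[
    [3, 0, 0],
    [6, 0, 0],
    [9, 0.1, 0],
    [12, 0.1, 0],
    [15, 0.1, 0],
    [18, 0.1, 0],
    [21, 0.1, 0],
    [24, 0.1, 0],
    [27, 0.1, 0],
    [30, 0.1, 0],
  ],
  twist=[0, 0, 0, 0, 0, 0, 0, 0, 0, 0],
)

```text
time: 11.22
tcp_pos: [0.516, 0.129, 0.0995]
ee_rot: [0.542, 0.455, -0.454, -0.541]
contact_force: [-0.8, 0.0, 6.7]
finger_gap: 0.028
```

```bash
python3 st.py
```

```text
t 11.22 along 80.0 lat -0.5 z 99.51 Fpress 9.94 Fal -0.11 Flat 0.76 yaw 79.98 tilt x_z,z_z 0.0007 -0.0019 T [ 0.32 -0.   -0.02]
```

Emit:
step_arm(
  grip=[20, 20, 20, 20, 20, 20, 20, 20, 20, 20],
  travel=[
    [3, 0, 0],
    [6, 0, 0],
    [9, 0, 0],
    [12, 0, 0],
    [15, 0, 0],
    [18, 0, 0],
    [21, 0, 0],
    [24, 0, 0],
    [27, 0, 0],
    [30, 0, 0],
  ],
  twist=[0, 0, 0, 0, 0, 0, 0, 0, 0, 0],
)

```text
time: 12.05
tcp_pos: [0.5215, 0.1584, 0.0996]
ee_rot: [0.542, 0.455, -0.454, -0.541]
contact_force: [0.4, -1.1, 6.4]
finger_gap: 0.0279
```

```bash
python3 st.py
```

```text
t 12.05 along 109.9 lat -0.7 z 99.56 Fpress 9.62 Fal -1.0 Flat -0.6 yaw 79.97 tilt x_z,z_z 0.0006 -0.0022 T [ 0.16 -0.1   0.  ]
```

Emit:
step_arm(
  grip=[20, 20, 20, 20, 20, 20, 20, 20, 20, 20],
  travel=[
    [3, 0, 0],
    [6, 0, 0],
    [9, 0, 0],
    [12, 0.1, 0],
    [15, 0.1, 0],
    [18, 0.1, 0],
    [21, 0.1, 0],
    [24, 0.1, 0],
    [27, 0.1, 0],
    [30, 0.1, 0],
  ],
  twist=[0, 0, 0, 0, 0, 0, 0, 0, 0, 0],
)

```text
time: 12.88
tcp_pos: [0.5269, 0.1878, 0.0996]
ee_rot: [0.542, 0.455, -0.454, -0.541]
contact_force: [0.8, -0.0, 5.8]
finger_gap: 0.0276
```

```bash
python3 st.py
```

```text
t 12.88 along 139.9 lat -0.9 z 99.59 Fpress 9.03 Fal 0.14 Flat -0.82 yaw 79.97 tilt x_z,z_z 0.0006 -0.0027 T [ 0.02 -0.15  0.01]
```

Emit:
step_arm(
  grip=[20, 20, 20, 20, 20, 20, 20, 20, 20, 20],
  travel=[
    [3, 0, 0],
    [6, 0, 0],
    [9, 0, 0],
    [12, 0, 0],
    [15, 0, 0],
    [18, 0, 0],
    [21, 0, 0],
    [24, 0, 0],
    [27, 0, 0],
    [30, 0, 0],
  ],
  twist=[0, 0, 0, 0, 0, 0, 0, 0, 0, 0],
)

```text
time: 13.72
tcp_pos: [0.5324, 0.2172, 0.0996]
ee_rot: [0.543, 0.455, -0.453, -0.541]
contact_force: [1.2, -0.3, 6.0]
finger_gap: 0.0277
```

```bash
python3 st.py; python3 - <<'E'
from h import *
for n in('scene','top'):
  f=grab_frame(n); cv2.imwrite(f'pics/{n}4.png',f[:,:,::-1])
  c=f[140:250,200:360] if n=='scene' else f[135:245,170:300]
  cv2.imwrite(f'pics/{n}4c.png',cv2.resize(c[:,:,::-1],None,fx=4.5,fy=4.5,interpolation=cv2.INTER_CUBIC))
E
```

```text
t 13.72 along 169.7 lat -1.1 z 99.59 Fpress 9.24 Fal -0.08 Flat -1.28 yaw 79.95 tilt x_z,z_z 0.0004 -0.0031 T [-0.14 -0.25  0.02]
```

View pics/scene4c.png

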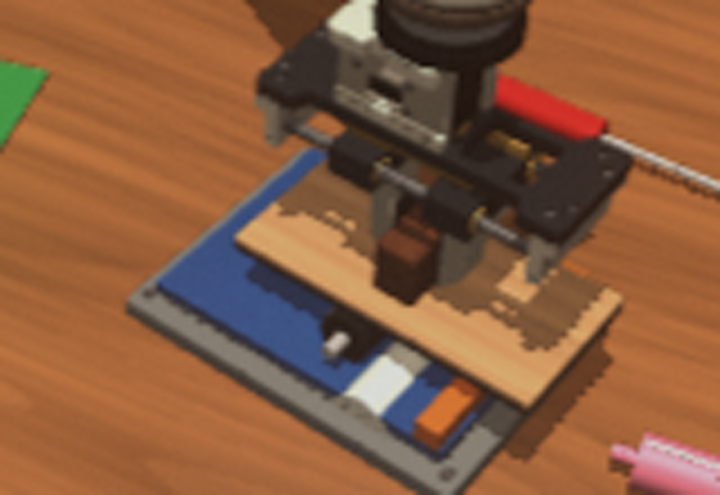

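View pics/top4c.png

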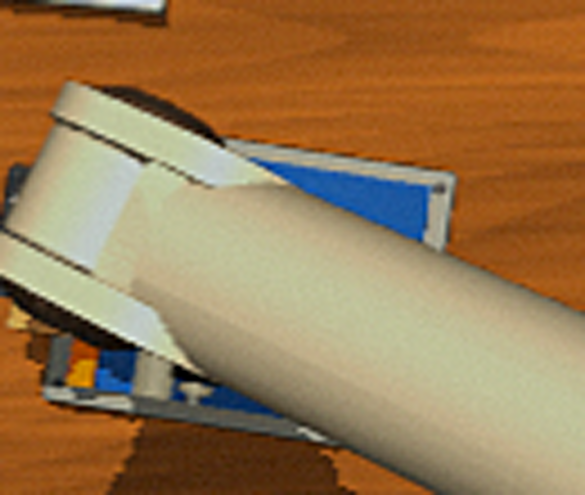

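The scene crop shows the roller's shaft end at about (337,345), just before the white ridge at (380,385). I'll check its position against the odometry.

```bash
python3 - <<'E'
from h import *
cm=camera_model('scene')
u=np.array([.1763,.9843]);v=np.array([-u[1],u[0]]);c0=np.array([.518,.147])
f=cv2.imread('pics/scene4.png')
for uv in((200+337/4.5,140+345/4.5),):
  P=toplane(cm,[uv],.0435)[0][:2]-c0; print('shaft end s,w',P@u*1000,P@v*1000)
# same end of roller at start: scenecrop (464,220)/3.6+(120,140)
P=toplane(cm,[(120+464/3.6,140+220/3.6)],.0445)[0][:2]-c0; print('start',P@u*1000,P@v*1000)
# ridge end at start: scenecrop about (580,328)
P=toplane(cm,[(120+580/3.6,140+326/3.6)],.030)[0][:2]-c0; print('ridge',P@u*1000,P@v*1000)
E
```

```text
shaft end s,w 56.94270740189514 -59.34030444515252
start -28.267875516937966 -59.32416512929209
ridge 89.74881885232611 -76.596801888842
```

The roller moved 85.2 mm against 85 mm by odometry, so there's no skid. Creeping up to the ridge now.

Emit:
step_arm(
  grip=[20, 20, 20, 20, 20, 20],
  travel=[
    [3, 0, 0],
    [6, 0, 0],
    [9, 0, 0],
    [12, 0, 0],
    [14, 0, 0],
    [15, 0, 0],
  ],
  twist=[0, 0, 0, 0, 0, 0],
)

```text
time: 14.32
tcp_pos: [0.5352, 0.2321, 0.0997]
ee_rot: [0.543, 0.455, -0.453, -0.541]
contact_force: [3.2, -1.0, 5.2]
finger_gap: 0.0278
```

```bash
python3 st.py
```

```text
t 14.32 along 184.9 lat -1.2 z 99.69 Fpress 8.42 Fal -0.42 Flat -3.3 yaw 79.97 tilt x_z,z_z 0.0007 -0.0034 T [-0.24 -0.38  0.07]
```

Emit:
step_arm(
  grip=[20, 20, 20],
  travel=[
    [1, 0, 0],
    [2, 0, 0],
    [3, 0, 0],
  ],
  twist=[0, 0, 0],
)

```text
time: 14.57
tcp_pos: [0.5357, 0.2347, 0.0996]
ee_rot: [0.543, 0.455, -0.453, -0.541]
contact_force: [2.2, -0.3, 5.5]
finger_gap: 0.0278
```

```bash
python3 st.py
```

```text
t 14.57 along 187.6 lat -1.2 z 99.61 Fpress 8.71 Fal 0.12 Flat -2.24 yaw 79.95 tilt x_z,z_z 0.0004 -0.0033 T [-0.22 -0.34  0.05]
```

Emit:
step_arm(
  grip=[20, 20],
  travel=[
    [1, 0, 0],
    [2, 0, 0],
  ],
  twist=[0, 0],
)

```text
time: 14.73
tcp_pos: [0.536, 0.2367, 0.0996]
ee_rot: [0.543, 0.455, -0.453, -0.541]
contact_force: [2.3, -0.3, 6.0]
finger_gap: 0.0278
```

```bash
python3 st.py
```

```text
t 14.73 along 189.5 lat -1.2 z 99.62 Fpress 9.17 Fal 0.08 Flat -2.29 yaw 79.95 tilt x_z,z_z 0.0003 -0.0033 T [-0.25 -0.35  0.1 ]
```

Emit:
step_arm(
  grip=[20, 20],
  travel=[
    [1, 0, 0],
    [2, 0, 0],
  ],
  twist=[0, 0],
)

```text
time: 14.9
tcp_pos: [0.5364, 0.2386, 0.0996]
ee_rot: [0.543, 0.455, -0.453, -0.541]
contact_force: [2.2, -0.4, 5.5]
finger_gap: 0.0277
```

```bash
python3 st.py
```

```text
t 14.9 along 191.5 lat -1.2 z 99.61 Fpress 8.74 Fal 0.03 Flat -2.23 yaw 79.95 tilt x_z,z_z 0.0003 -0.0034 T [-0.29 -0.38  0.08]
```

Emit:
step_arm(
  grip=[20, 20],
  travel=[
    [1, 0, 0],
    [2, 0, 0],
  ],
  twist=[0, 0],
)

```text
time: 15.07
tcp_pos: [0.5367, 0.2401, 0.0995]
ee_rot: [0.543, 0.455, -0.454, -0.541]
contact_force: [2.0, -2.3, 5.6]
finger_gap: 0.028
```

```bash
python3 st.py
```

```text
t 15.07 along 193.1 lat -1.2 z 99.52 Fpress 8.83 Fal -1.92 Flat -2.35 yaw 79.94 tilt x_z,z_z -0.0006 -0.0032 T [-0.63 -0.24  0.11]
```

```bash
python3 - <<'E'
import numpy as np
for h in(4.0,4.3,4.6):
    c0=36-h; p0=np.arccos(c0/36); ph=np.linspace(p0,-p0,400)
    b=36*np.sin(p0)-36*np.sin(ph)+36*(p0-ph); z=36*np.cos(ph)-c0
    print(h,'total b',b[-1].round(1)); print([(i,np.interp(i,b,z).round(2)) for i in list(range(0,int(b[-1])+1,2))])
E
```

```text
4.0 total b 67.2
[(0, np.float64(0.0)), (2, np.float64(0.47)), (4, np.float64(0.91)), (6, np.float64(1.32)), (8, np.float64(1.7)), (10, np.float64(2.04)), (12, np.float64(2.36)), (14, np.float64(2.65)), (16, np.float64(2.92)), (18, np.float64(3.15)), (20, np.float64(3.35)), (22, np.float64(3.53)), (24, np.float64(3.68)), (26, np.float64(3.8)), (28, np.float64(3.89)), (30, np.float64(3.95)), (32, np.float64(3.99)), (34, np.float64(4.0)), (36, np.float64(3.98)), (38, np.float64(3.93)), (40, np.float64(3.86)), (42, np.float64(3.76)), (44, np.float64(3.63)), (46, np.float64(3.47)), (48, np.float64(3.28)), (50, np.float64(3.06)), (52, np.float64(2.82)), (54, np.float64(2.55)), (56, np.float64(2.25)), (58, np.float64(1.92)), (60, np.float64(1.56)), (62, np.float64(1.17)), (64, np.float64(0.75)), (66, np.float64(0.3))]
4.3 total b 69.7
[(0, np.float64(0.0)), (2, np.float64(0.49)), (4, np.float64(0.95)), (6, np.float64(1.37)), (8, np.float64(1.77)), (10, np.float64(2.14)), (12, np.float64(2.47)), (14, np.float64(2.78)), (16, np.float64(3.06)), (18, np.float64(3.31)), (20, np.float64(3.53)), 
[... 765 characters left out ...]
64(2.91)), (16, np.float64(3.2)), (18, np.float64(3.47)), (20, np.float64(3.71)), (22, np.float64(3.92)), (24, np.float64(4.1)), (26, np.float64(4.25)), (28, np.float64(4.38)), (30, np.float64(4.47)), (32, np.float64(4.54)), (34, np.float64(4.59)), (36, np.float64(4.6)), (38, np.float64(4.59)), (40, np.float64(4.54)), (42, np.float64(4.48)), (44, np.float64(4.38)), (46, np.float64(4.25)), (48, np.float64(4.1)), (50, np.float64(3.92)), (52, np.float64(3.71)), (54, np.float64(3.47)), (56, np.float64(3.2)), (58, np.float64(2.91)), (60, np.float64(2.58)), (62, np.float64(2.23)), (64, np.float64(1.84)), (66, np.float64(1.43)), (68, np.float64(0.99)), (70, np.float64(0.51)), (72, np.float64(0.0))]
```

Emit:
step_arm(
  grip=[20, 20],
  travel=[
    [1, -0.3, 0],
    [2, -0.55, 0],
  ],
  twist=[0, 0],
)

```text
time: 15.23
tcp_pos: [0.5369, 0.2412, 0.0997]
ee_rot: [0.543, 0.454, -0.454, -0.541]
contact_force: [0.7, -2.8, 5.4]
finger_gap: 0.0274
```

```bash
python3 st.py
```

```text
t 15.23 along 194.1 lat -1.2 z 99.73 Fpress 8.59 Fal -2.61 Flat -1.19 yaw 79.93 tilt x_z,z_z -0.0023 -0.0029 T [-0.94 -0.24  0.17]
```

Emit:
step_arm(
  grip=[20, 20],
  travel=[
    [1, -0.25, 0],
    [2, -0.5, 0],
  ],
  twist=[0, 0],
)

```text
time: 15.4
tcp_pos: [0.5372, 0.243, 0.1002]
ee_rot: [0.543, 0.454, -0.454, -0.541]
contact_force: [2.5, -3.4, 5.5]
finger_gap: 0.0275
```

```bash
python3 st.py
```

```text
t 15.4 along 196.0 lat -1.3 z 100.17 Fpress 8.7 Fal -2.92 Flat -3.07 yaw 79.92 tilt x_z,z_z -0.0025 -0.0029 T [-0.83 -0.25  0.2 ]
```

Emit:
step_arm(
  grip=[20, 20, 20],
  travel=[
    [1, -0.24, 0],
    [2, -0.46, 0],
    [3, -0.68, 0],
  ],
  twist=[0, 0, 0],
)

```text
time: 15.65
tcp_pos: [0.5377, 0.2461, 0.1009]
ee_rot: [0.543, 0.454, -0.454, -0.541]
contact_force: [2.4, -3.8, 5.7]
finger_gap: 0.0277
```

```bash
python3 st.py
```

```text
t 15.65 along 199.1 lat -1.3 z 100.89 Fpress 8.9 Fal -3.28 Flat -3.0 yaw 79.93 tilt x_z,z_z -0.0022 -0.0029 T [-0.79 -0.27  0.13]
```

Emit:
step_arm(
  grip=[20, 20, 20],
  travel=[
    [1, -0.2, 0],
    [2, -0.4, 0],
    [3, -0.58, 0],
  ],
  twist=[0, 0, 0],
)

```text
time: 15.9
tcp_pos: [0.5383, 0.2491, 0.1015]
ee_rot: [0.543, 0.454, -0.454, -0.541]
contact_force: [2.3, -2.2, 5.6]
finger_gap: 0.0276
```

```bash
python3 st.py
```

```text
t 15.9 along 202.2 lat -1.3 z 101.48 Fpress 8.81 Fal -1.76 Flat -2.69 yaw 79.93 tilt x_z,z_z -0.002 -0.003 T [-0.81 -0.36  0.22]
```

Emit:
step_arm(
  grip=[20, 20, 20, 20],
  travel=[
    [1, -0.17, 0],
    [2, -0.34, 0],
    [3, -0.5, 0],
    [4, -0.65, 0],
  ],
  twist=[0, 0, 0, 0],
)

```text
time: 16.23
tcp_pos: [0.539, 0.2533, 0.1022]
ee_rot: [0.543, 0.454, -0.454, -0.541]
contact_force: [1.8, -2.4, 5.7]
finger_gap: 0.0278
```

```bash
python3 st.py
```

```text
t 16.23 along 206.4 lat -1.3 z 102.19 Fpress 8.86 Fal -2.05 Flat -2.22 yaw 79.93 tilt x_z,z_z -0.0016 -0.0031 T [-0.58 -0.31  0.2 ]
```

Emit:
step_arm(
  grip=[20, 20, 20, 20],
  travel=[
    [1, -0.14, 0],
    [2, -0.28, 0],
    [3, -0.4, 0],
    [4, -0.52, 0],
  ],
  twist=[0, 0, 0, 0],
)

```text
time: 16.57
tcp_pos: [0.5398, 0.2574, 0.1028]
ee_rot: [0.543, 0.455, -0.454, -0.541]
contact_force: [1.3, -2.1, 4.4]
finger_gap: 0.0276
```

```bash
python3 st.py
```

```text
t 16.57 along 210.6 lat -1.3 z 102.76 Fpress 7.6 Fal -1.88 Flat -1.64 yaw 79.94 tilt x_z,z_z -0.0013 -0.0032 T [-0.6  -0.4   0.22]
```

Emit:
step_arm(
  grip=[20, 20, 20, 20],
  travel=[
    [1, -0.05, 0],
    [2, -0.1, 0],
    [3, -0.18, 0],
    [4, -0.25, 0],
  ],
  twist=[0, 0, 0, 0],
)

```text
time: 16.9
tcp_pos: [0.5405, 0.2615, 0.1031]
ee_rot: [0.543, 0.455, -0.454, -0.541]
contact_force: [0.9, -1.3, 6.1]
finger_gap: 0.028
```

```bash
python3 st.py
```

```text
t 16.9 along 214.8 lat -1.2 z 103.11 Fpress 9.3 Fal -1.1 Flat -1.1 yaw 79.95 tilt x_z,z_z -0.001 -0.0033 T [-0.59 -0.35  0.22]
```

Emit:
step_arm(
  grip=[20, 20, 20, 20],
  travel=[
    [1, -0.07, 0],
    [2, -0.13, 0],
    [3, -0.19, 0],
    [4, -0.24, 0],
  ],
  twist=[0, 0, 0, 0],
)

```text
time: 17.23
tcp_pos: [0.5412, 0.2656, 0.1035]
ee_rot: [0.543, 0.455, -0.454, -0.541]
contact_force: [2.1, -1.4, 5.0]
finger_gap: 0.0275
```

```bash
python3 st.py
```

```text
t 17.23 along 219.0 lat -1.3 z 103.47 Fpress 8.24 Fal -1.0 Flat -2.29 yaw 79.95 tilt x_z,z_z -0.0007 -0.0034 T [-0.55 -0.32  0.19]
```

Emit:
step_arm(
  grip=[20, 20, 20, 20],
  travel=[
    [1, -0.03, 0],
    [2, -0.06, 0],
    [3, -0.09, 0],
    [4, -0.1, 0],
  ],
  twist=[0, 0, 0, 0],
)

```text
time: 17.57
tcp_pos: [0.542, 0.2698, 0.1036]
ee_rot: [0.543, 0.455, -0.454, -0.541]
contact_force: [3.4, -0.5, 5.4]
finger_gap: 0.028
```

```bash
python3 st.py
```

```text
t 17.57 along 223.2 lat -1.2 z 103.63 Fpress 8.59 Fal 0.1 Flat -3.42 yaw 79.96 tilt x_z,z_z -0.0003 -0.0035 T [-0.48 -0.4   0.16]
```

Emit:
step_arm(
  grip=[20, 20, 20, 20],
  travel=[
    [1, 0, 0],
    [2, 0, 0],
    [3, 0, 0],
    [4, 0, 0],
  ],
  twist=[0, 0, 0, 0],
)

```text
time: 17.9
tcp_pos: [0.5427, 0.2739, 0.1037]
ee_rot: [0.543, 0.455, -0.454, -0.541]
contact_force: [3.3, -0.8, 5.3]
finger_gap: 0.0276
```

```bash
python3 st.py
```

```text
t 17.9 along 227.4 lat -1.2 z 103.71 Fpress 8.53 Fal -0.2 Flat -3.34 yaw 79.96 tilt x_z,z_z 0.0 -0.0035 T [-0.44 -0.51  0.19]
```

Emit:
step_arm(
  grip=[20, 20, 20, 20],
  travel=[
    [1, 0, 0],
    [2, 0.05, 0],
    [3, 0.08, 0],
    [4, 0.12, 0],
  ],
  twist=[0, 0, 0, 0],
)

```text
time: 18.23
tcp_pos: [0.5434, 0.278, 0.1037]
ee_rot: [0.543, 0.455, -0.453, -0.541]
contact_force: [2.0, -0.2, 6.5]
finger_gap: 0.028
```

```bash
python3 st.py
```

```text
t 18.23 along 231.5 lat -1.2 z 103.66 Fpress 9.69 Fal 0.15 Flat -1.99 yaw 79.97 tilt x_z,z_z 0.0004 -0.0037 T [-0.34 -0.47  0.23]
```

Emit:
step_arm(
  grip=[20, 20, 20, 20],
  travel=[
    [1, 0.05, 0],
    [2, 0.1, 0],
    [3, 0.16, 0],
    [4, 0.22, 0],
  ],
  twist=[0, 0, 0, 0],
)

```text
time: 18.57
tcp_pos: [0.5441, 0.2822, 0.1035]
ee_rot: [0.543, 0.455, -0.453, -0.541]
contact_force: [3.0, -0.2, 5.9]
finger_gap: 0.0279
```

```bash
python3 st.py
```

```text
t 18.57 along 235.7 lat -1.2 z 103.48 Fpress 9.15 Fal 0.3 Flat -2.97 yaw 79.98 tilt x_z,z_z 0.0007 -0.0037 T [-0.31 -0.49  0.23]
```

Emit:
step_arm(
  grip=[20, 20, 20, 20],
  travel=[
    [1, 0.07, 0],
    [2, 0.14, 0],
    [3, 0.22, 0],
    [4, 0.3, 0],
  ],
  twist=[0, 0, 0, 0],
)

```text
time: 18.9
tcp_pos: [0.5449, 0.2862, 0.1032]
ee_rot: [0.543, 0.456, -0.453, -0.541]
contact_force: [3.1, -0.2, 5.5]
finger_gap: 0.0276
```

```bash
python3 st.py
```

```text
t 18.9 along 239.9 lat -1.2 z 103.22 Fpress 8.69 Fal 0.34 Flat -3.09 yaw 79.97 tilt x_z,z_z 0.001 -0.0037 T [-0.27 -0.45  0.24]
```

Emit:
step_arm(
  grip=[20, 20, 20, 20],
  travel=[
    [1, 0.1, 0],
    [2, 0.2, 0],
    [3, 0.31, 0],
    [4, 0.42, 0],
  ],
  twist=[0, 0, 0, 0],
)

```text
time: 19.23
tcp_pos: [0.5456, 0.2903, 0.1028]
ee_rot: [0.543, 0.456, -0.453, -0.541]
contact_force: [2.5, 0.4, 4.9]
finger_gap: 0.0278
```

```bash
python3 st.py
```

```text
t 19.23 along 244.0 lat -1.2 z 102.85 Fpress 8.1 Fal 0.85 Flat -2.37 yaw 79.98 tilt x_z,z_z 0.0013 -0.0038 T [-0.24 -0.54  0.23]
```

Emit:
step_arm(
  grip=[20, 20, 20],
  travel=[
    [1, 0.17, 0],
    [2, 0.34, 0],
    [3, 0.5, 0],
  ],
  twist=[0, 0, 0],
)

```text
time: 19.48
tcp_pos: [0.5461, 0.2934, 0.1024]
ee_rot: [0.542, 0.456, -0.453, -0.541]
contact_force: [2.9, 0.3, 5.8]
finger_gap: 0.0278
```

```bash
python3 st.py
```

```text
t 19.48 along 247.2 lat -1.1 z 102.39 Fpress 9.02 Fal 0.85 Flat -2.8 yaw 79.98 tilt x_z,z_z 0.0016 -0.0038 T [-0.2  -0.52  0.2 ]
```

Emit:
step_arm(
  grip=[20, 20, 20],
  travel=[
    [1, 0.16, 0],
    [2, 0.32, 0],
    [3, 0.48, 0],
  ],
  twist=[0, 0, 0],
)

```text
time: 19.73
tcp_pos: [0.5466, 0.2965, 0.102]
ee_rot: [0.542, 0.456, -0.453, -0.541]
contact_force: [2.1, 1.8, 5.3]
finger_gap: 0.0276
```

```bash
python3 st.py
```

```text
t 19.73 along 250.3 lat -1.1 z 101.98 Fpress 8.52 Fal 2.13 Flat -1.74 yaw 79.99 tilt x_z,z_z 0.0018 -0.0039 T [-0.12 -0.49  0.2 ]
```

Emit:
step_arm(
  grip=[20, 20, 20],
  travel=[
    [1, 0.18, 0],
    [2, 0.37, 0],
    [3, 0.56, 0],
  ],
  twist=[0, 0, 0],
)

```text
time: 19.98
tcp_pos: [0.5472, 0.2996, 0.1014]
ee_rot: [0.542, 0.456, -0.453, -0.541]
contact_force: [2.4, 0.8, 5.1]
finger_gap: 0.0278
```

```bash
python3 st.py
```

```text
t 19.98 along 253.4 lat -1.1 z 101.42 Fpress 8.33 Fal 1.23 Flat -2.23 yaw 79.99 tilt x_z,z_z 0.002 -0.0039 T [-0.08 -0.6   0.17]
```

Emit:
step_arm(
  grip=[20, 20, 20],
  travel=[
    [1, 0.2, 0],
    [2, 0.41, 0],
    [3, 0.62, 0],
  ],
  twist=[0, 0, 0],
)

```text
time: 20.23
tcp_pos: [0.5477, 0.3026, 0.1008]
ee_rot: [0.542, 0.456, -0.453, -0.541]
contact_force: [2.5, 1.5, 5.8]
finger_gap: 0.028
```

```bash
python3 st.py
```

```text
t 20.23 along 256.5 lat -1.1 z 100.81 Fpress 8.97 Fal 1.95 Flat -2.15 yaw 79.99 tilt x_z,z_z 0.0023 -0.0038 T [ 0.03 -0.6   0.13]
```

Emit:
step_arm(
  grip=[20, 20],
  travel=[
    [1, 0.22, 0],
    [2, 0.44, 0],
  ],
  twist=[0, 0],
)

```text
time: 20.4
tcp_pos: [0.548, 0.3047, 0.1004]
ee_rot: [0.542, 0.456, -0.453, -0.541]
contact_force: [2.9, 2.2, 5.2]
finger_gap: 0.0277
```

```bash
python3 st.py
```

```text
t 20.4 along 258.6 lat -1.0 z 100.4 Fpress 8.41 Fal 2.68 Flat -2.47 yaw 79.99 tilt x_z,z_z 0.0024 -0.0039 T [ 0.03 -0.6   0.17]
```

Emit:
step_arm(
  grip=[20, 20],
  travel=[
    [1, 0.23, 0],
    [2, 0.44, 0],
  ],
  twist=[0, 0],
)

```text
time: 20.57
tcp_pos: [0.5483, 0.3067, 0.0999]
ee_rot: [0.542, 0.456, -0.453, -0.541]
contact_force: [3.5, 1.4, 4.7]
finger_gap: 0.0279
```

```bash
python3 st.py
```

```text
t 20.57 along 260.7 lat -1.0 z 99.94 Fpress 7.94 Fal 2.0 Flat -3.23 yaw 79.99 tilt x_z,z_z 0.0025 -0.0038 T [ 0.05 -0.6   0.16]
```

Emit:
step_arm(
  grip=[20, 20],
  travel=[
    [1, 0.3, 0],
    [2, 0.35, 0],
  ],
  twist=[0, 0],
)

```text
time: 20.73
tcp_pos: [0.5486, 0.3077, 0.0994]
ee_rot: [0.543, 0.455, -0.453, -0.541]
contact_force: [2.1, -0.8, 6.5]
finger_gap: 0.0271
```

```bash
python3 st.py
```

```text
t 20.73 along 261.7 lat -1.1 z 99.42 Fpress 9.74 Fal -0.45 Flat -2.17 yaw 79.97 tilt x_z,z_z 0.0006 -0.0036 T [-0.62 -0.37  0.14]
```

Emit:
step_arm(
  grip=[20, 20],
  travel=[
    [1, 0, 0],
    [2, 0, 0],
  ],
  twist=[0, 0],
)

```text
time: 20.9
tcp_pos: [0.5489, 0.3092, 0.0993]
ee_rot: [0.543, 0.455, -0.454, -0.541]
contact_force: [3.1, -1.2, 6.4]
finger_gap: 0.0276
```

```bash
python3 st.py
```

```text
t 20.9 along 263.2 lat -1.1 z 99.3 Fpress 9.56 Fal -0.67 Flat -3.22 yaw 79.96 tilt x_z,z_z -0.0004 -0.0034 T [-0.65 -0.3   0.17]
```

Emit:
step_arm(
  grip=[20, 20],
  travel=[
    [1, 0, 0],
    [2, 0, 0],
  ],
  twist=[0, 0],
)

```text
time: 21.07
tcp_pos: [0.5493, 0.3112, 0.0993]
ee_rot: [0.543, 0.455, -0.454, -0.541]
contact_force: [2.4, -1.1, 6.7]
finger_gap: 0.0276
```

```bash
python3 st.py
```

```text
t 21.07 along 265.2 lat -1.1 z 99.32 Fpress 9.87 Fal -0.63 Flat -2.59 yaw 79.95 tilt x_z,z_z -0.0003 -0.0035 T [-0.64 -0.39  0.21]
```

Emit:
step_arm(
  grip=[20, 20],
  travel=[
    [1, 0, 0],
    [2, 0, 0],
  ],
  twist=[0, 0],
)

```text
time: 21.23
tcp_pos: [0.5496, 0.3131, 0.0993]
ee_rot: [0.543, 0.455, -0.454, -0.541]
contact_force: [2.6, 0.2, 5.8]
finger_gap: 0.0276
```

```bash
python3 st.py
```

```text
t 21.23 along 267.2 lat -1.1 z 99.3 Fpress 8.98 Fal 0.64 Flat -2.58 yaw 79.95 tilt x_z,z_z -0.0004 -0.0035 T [-0.72 -0.35  0.19]
```

Emit:
step_arm(
  grip=[20, 20],
  travel=[
    [1, 0, 0],
    [2, 0, 0],
  ],
  twist=[0, 0],
)

```text
time: 21.4
tcp_pos: [0.5497, 0.3135, 0.0989]
ee_rot: [0.544, 0.454, -0.455, -0.54]
contact_force: [1.1, -5.7, 8.1]
finger_gap: 0.0276
```

```bash
python3 st.py
```

```text
t 21.4 along 267.6 lat -1.1 z 98.88 Fpress 11.28 Fal -5.43 Flat -2.13 yaw 79.94 tilt x_z,z_z -0.0037 -0.003 T [-1.82 -0.09  0.27]
```

Emit:
step_arm(
  grip=[20, 20],
  travel=[
    [1, 0, 0],
    [2, 0, 0],
  ],
  twist=[0, 0],
)

```text
time: 21.57
tcp_pos: [0.5498, 0.3139, 0.0985]
ee_rot: [0.544, 0.453, -0.455, -0.54]
contact_force: [1.2, -6.9, 8.7]
finger_gap: 0.0279
```

```bash
python3 st.py
```

```text
t 21.57 along 268.0 lat -1.2 z 98.46 Fpress 11.93 Fal -6.57 Flat -2.44 yaw 79.9 tilt x_z,z_z -0.0069 -0.0026 T [-2.3   0.17  0.2 ]
```

Firm against the stop. I'll back off slightly, hold, then lift straight up.

Emit:
step_arm(
  grip=[20, 20, 20, 20],
  travel=[
    [-0.5, -0.1, 0],
    [-1, -0.2, 0],
    [-1, -0.2, 0],
    [-1, -0.2, 0],
  ],
  twist=[0, 0, 0, 0],
)

```text
time: 21.9
tcp_pos: [0.5497, 0.3139, 0.0989]
ee_rot: [0.544, 0.453, -0.455, -0.54]
contact_force: [1.0, -5.1, 8.7]
finger_gap: 0.028
```

```bash
python3 st.py; python3 - <<'E'
from h import *
f=grab_frame('scene'); cv2.imwrite('pics/scene5.png',f[:,:,::-1])
c=f[140:250,200:360]; cv2.imwrite('pics/scene5c.png',cv2.resize(c[:,:,::-1],None,fx=4.5,fy=4.5,interpolation=cv2.INTER_CUBIC))
E
```

```text
t 21.9 along 268.0 lat -1.1 z 98.88 Fpress 11.94 Fal -4.85 Flat -1.87 yaw 79.9 tilt x_z,z_z -0.0045 -0.0027 T [-1.6  -0.12  0.18]
```

View pics/scene5c.png

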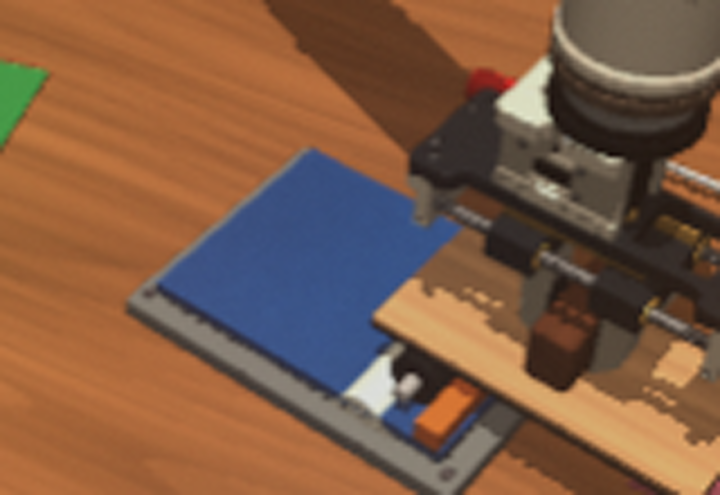

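The picture shows the roller between ridge and orange stop at crop (420,375). Lifting off.

Emit:
step_arm(
  grip=[20, 20, 20, 20, 20, 20, 20, 20, 20, 20],
  travel=[
    [-0.4, -0.4, 0],
    [-0.8, -0.8, 0],
    [-0.8, -1.3, 0],
    [-0.8, -1.8, 0],
    [-0.8, -2.5, 0],
    [-0.8, -5, 0],
    [-0.8, -12, 0],
    [-0.8, -25, 0],
    [-0.8, -40, 0],
    [-0.8, -50, 0],
  ],
  twist=[0, 0, 0, 0, 0, 0, 0, 0, 0, 0],
)

```text
time: 22.78
tcp_pos: [0.5483, 0.3169, 0.151]
ee_rot: [-0.541, -0.455, 0.454, 0.542]
contact_force: [-0.1, 1.1, -2.5]
finger_gap: 0.0277
```

```bash
python3 st.py; python3 - <<'E'
from h import *
plan((.5391,-.1675,.149),12.4)
E
```

```text
t 22.78 along 270.7 lat 0.9 z 150.98 Fpress 0.7 Fal 1.11 Flat 0.31 yaw 80.02 tilt x_z,z_z 0.002 -0.001 T [ 0.18 -0.18 -0.01]
t 22.78 tcp [548.3 316.9 151. ] yaw 80.02 F [-0.1   1.15 -2.5 ] travel [-478.7    1.1  -74.9] twist 1.1802
```

Emit:
step_arm(
  grip=[20, 20, 20, 20, 20, 20, 20, 20, 20, 20],
  travel=[
    [-15, 0, -2],
    [-45, 0, -7],
    [-75, 0, -12],
    [-105, 0, -16],
    [-135, 0, -21],
    [-165, 0, -26],
    [-195, 0, -30],
    [-225, 0, -35],
    [-255, 0, -40],
    [-285, 0, -45],
  ],
  twist=[0.03, 0.1, 0.17, 0.25, 0.32, 0.4, 0.47, 0.55, 0.62, 0.7],
)

```text
time: 23.62
tcp_pos: [0.5432, 0.0263, 0.1499]
ee_rot: [0.665, 0.241, -0.24, -0.665]
contact_force: [0.6, -0.6, -2.2]
finger_gap: 0.0277
```

```bash
python3 - <<'E'
from h import *
plan((.5391,-.1675,.13),12.4)
E
```

```text
t 23.62 tcp [543.2  26.3 149.9] yaw 39.71 F [ 0.58 -0.61 -2.19] travel [-127.    20.  -146.4] twist 0.4767
```

Emit:
step_arm(
  grip=[20, 20, 20, 20, 20, 20, 20, 20, 20],
  travel=[
    [-19, 0, -22],
    [-38, 0, -44],
    [-57, 0, -66],
    [-76, 0, -88],
    [-95, 0, -110],
    [-110, 5, -127],
    [-120, 12, -140],
    [-124, 20, -144],
    [-124, 20, -144],
  ],
  twist=[0.07, 0.14, 0.21, 0.28, 0.35, 0.41, 0.45, 0.477, 0.477],
)

```text
time: 24.37
tcp_pos: [0.5387, -0.1638, 0.1266]
ee_rot: [-0.703, -0.075, 0.077, 0.703]
contact_force: [-1.7, 0.2, -2.1]
finger_gap: 0.0281
```

Emit:
step_arm(
  grip=[20, 20, 20, 20],
  travel=[
    [0, 0, 0],
    [0, 0, 0],
    [0, 0, 0],
    [0, 0, 0],
  ],
  twist=[0, 0, 0, 0],
)

```text
time: 24.7
tcp_pos: [0.5405, -0.1609, 0.1288]
ee_rot: [-0.703, -0.079, 0.078, 0.703]
contact_force: [0.9, -0.6, -2.2]
finger_gap: 0.0279
```

```bash
python3 - <<'E'
from h import *
plan((.5410,-.1675,.0427),12.2)
f=grab_frame('top'); cv2.imwrite('pics/top6.png',f[:,:,::-1])
f=grab_frame('wrist'); cv2.imwrite('pics/w6.png',f[:,:,::-1])
E
```

```text
t 24.7 tcp [ 540.5 -160.9  128.8] yaw 12.72 F [ 0.91 -0.59 -2.23] travel [-1.  86.1 -6.6] twist 0.0091
```

View pics/w6.png

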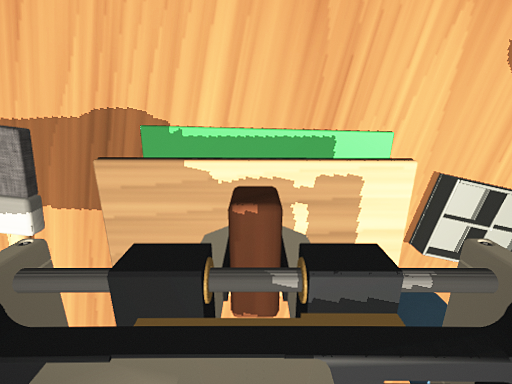

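The board is held square above the mat, with the green edge visible at (265,142). Lowering.

Emit:
step_arm(
  grip=[20, 20, 20, 20, 20, 20, 20, 20],
  travel=[
    [0, 15, -3],
    [-1, 35, -6],
    [-1, 55, -6],
    [-1, 70, -6],
    [-1, 77, -6],
    [-1, 81, -6],
    [-1, 83, -6],
    [-1, 83, -6],
  ],
  twist=[0.008, 0.008, 0.008, 0.008, 0.008, 0.008, 0.008, 0.008],
)

```text
time: 25.47
tcp_pos: [0.5407, -0.1685, 0.0455]
ee_rot: [-0.703, -0.075, 0.074, 0.703]
contact_force: [0.0, 1.1, -4.0]
finger_gap: 0.0278
```

Emit:
step_arm(
  grip=[20, 20, 20],
  travel=[
    [0, 0.7, 0],
    [0, 1.4, 0],
    [0, 1.4, 0],
  ],
  twist=[0, 0, 0],
)

```text
time: 25.72
tcp_pos: [0.5408, -0.1689, 0.0447]
ee_rot: [0.703, 0.075, -0.074, -0.703]
contact_force: [-0.6, 0.5, -2.3]
finger_gap: 0.0277
```

Emit:
step_arm(
  grip=[20, 20, 20],
  travel=[
    [0, 0.6, 0],
    [0, 1, 0],
    [0, 1, 0],
  ],
  twist=[0, 0, 0],
)

```text
time: 25.97
tcp_pos: [0.5403, -0.1689, 0.0432]
ee_rot: [0.703, 0.074, -0.074, -0.703]
contact_force: [0.7, 1.0, -3.3]
finger_gap: 0.028
```

Emit:
step_arm(
  grip=[20, 20, 20],
  travel=[
    [0, 0.5, 0],
    [0, 0.8, 0],
    [0, 0.8, 0],
  ],
  twist=[0, 0, 0],
)

```text
time: 26.22
tcp_pos: [0.5404, -0.1689, 0.0429]
ee_rot: [0.703, 0.074, -0.074, -0.703]
contact_force: [-3.3, -0.8, 4.5]
finger_gap: 0.0277
```

Emit:
step_arm(
  grip=[20, 20],
  travel=[
    [0, 0.5, 0],
    [0, 0.5, 0],
  ],
  twist=[0, 0],
)

```text
time: 26.38
tcp_pos: [0.5404, -0.1688, 0.0429]
ee_rot: [0.704, 0.074, -0.075, -0.703]
contact_force: [-5.0, 0.2, 9.5]
finger_gap: 0.0278
```

The board is down on the mat. Releasing and rising.

Emit:
step_arm(
  grip=[35, 50, 70, 91, 91, 91, 91, 91, 91, 91],
  travel=[
    [0, -0.5, 0],
    [0, -1, 0],
    [0, -1, 0],
    [0, -1, 0],
    [0, -1, 0],
    [0, -1, 0],
    [0, -1, 0],
    [0, -1, 0],
    [0, -1, 0],
    [0, -1, 0],
  ],
  twist=[0, 0, 0, 0, 0, 0, 0, 0, 0, 0],
)

```text
time: 27.22
tcp_pos: [0.5403, -0.1687, 0.0427]
ee_rot: [-0.703, -0.074, 0.074, 0.703]
contact_force: [0.2, 0.9, 0.2]
finger_gap: 0.0889
```

Emit:
step_arm(
  grip=[91, 91, 91, 91, 91, 91, 91, 91, 91, 91],
  travel=[
    [0, -5, 0],
    [0, -15, 0],
    [0, -35, 0],
    [0, -60, 0],
    [0, -90, 0],
    [0, -120, 0],
    [0, -150, 0],
    [0, -150, -60],
    [0, -150, -60],
    [0, -150, -60],
  ],
  twist=[0, 0, 0, 0, 0, 0, 0, 0, 0, 0],
)

```text
time: 28.05
tcp_pos: [0.5533, -0.2339, 0.1943]
ee_rot: [0.705, 0.073, -0.071, -0.702]
contact_force: [-0.7, -0.9, -1.7]
finger_gap: 0.0908
```

```bash
python3 - <<'E'
from h import *
plan((.5410,-.1675,.0427),12.2)
for n in('scene','top'):
  f=grab_frame(n); cv2.imwrite(f'pics/{n}7.png',f[:,:,::-1])
E
```

```text
t 28.05 tcp [ 553.3 -233.9  194.3] yaw 11.68 F [-0.72 -0.95 -1.68] travel [  1.2 151.3  68.2] twist -0.0091
```

View pics/scene7.png

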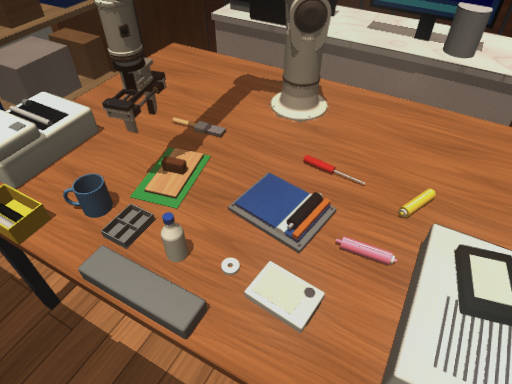

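View pics/top7.png

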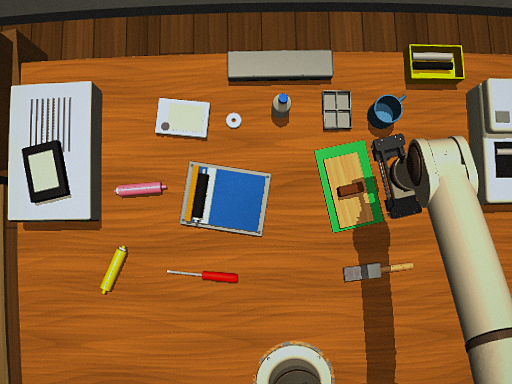

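The roller lies between ridge and stop at (200,192) in the top view, and the board is back on its mat at (350,188). A final measurement follows.

Emit:
step_arm(
  grip=[91, 91, 91, 91, 91, 91],
  travel=[
    [0, 0, 0],
    [0, 0, 0],
    [0, 0, 0],
    [0, 0, 0],
    [0, 0, 0],
    [0, 0, 0],
  ],
  twist=[0, 0, 0, 0, 0, 0],
)

```text
time: 28.65
tcp_pos: [0.5529, -0.227, 0.1927]
ee_rot: [-0.703, -0.075, 0.075, 0.703]
contact_force: [-0.6, -0.7, 0.3]
finger_gap: 0.0912
```

```bash
python3 - <<'E'
from h import *
cm=camera_model('top'); f=grab_frame('top')[:,:,::-1].copy()
th=np.radians(79.85); u=np.array([np.cos(th),np.sin(th)]); v=np.array([-u[1],u[0]])
c0=np.array([.518,.147]); s=np.arange(40,140,.5)/1000; w=np.arange(-90,90.1,.5)/1000
SS,WW=np.meshgrid(s,w)
X=np.c_[c0[0]+SS.ravel()*u[0]+WW.ravel()*v[0], c0[1]+SS.ravel()*u[1]+WW.ravel()*v[1], np.full(SS.size,.045)]
p=proj(cm,X).astype(np.float32).reshape(SS.shape+(2,)); im=cv2.remap(f,p[...,0],p[...,1],cv2.INTER_LINEAR)
cv2.imwrite('pics/rect7.png',cv2.resize(im,None,fx=3.2,fy=1.6))
dk=(im.max(2)<70)
L=[];Wv=[]
for a in range(0,361,10):
    i=np.where(dk[a:a+10].mean(0)>.5)[0]
    if len(i)>30: L.append((s[i[0]]+s[i[-1]])/2*1000); Wv.append(w[a]*1000)
print(np.round(L,1),'w',Wv[0],Wv[-1]); k=np.polyfit(Wv,L,1); print('angle rad',k[0],'centre s',np.mean(L),'nest s ~100')
hsv=cv2.cvtColor(f,cv2.COLOR_BGR2HSV); H,S,V=[hsv[...,i].astype(int) for i in range(3)]
yy,xx=np.mgrid[:384,:512]; m=(xx>316)&(xx<374)&(yy>141)&(yy<231)&(H>=14)&(H<=24)&(S>100)&(S<190)&(V>120)
c=rect(m); print('board',cv2.minAreaRect((toplane(cm,c,.014)[:,:2]*1000).astype(np.float32)))
print(read_state()['qd'].round(3))
E
```

```text
[101.8 101.2 101.2 102.  101.5 101.2 101.5 101.8 101.2 101.5 102.  101.2
 101.5 101.8 101.8 101.2 101.2 102.  101.2 101.2 101.8 101.8 101.2 101.2
  89.3] w -55.0 90.0
angle rad -0.029099722991689798 centre s 101.02 nest s ~100
board ((539.2808227539062, -168.49462890625), (198.94969177246094, 98.4718017578125), 11.911535263061523)
[ 0.002  0.001  0.001 -0.001 -0.002 -0.001  0.002]
```

View pics/rect7.png

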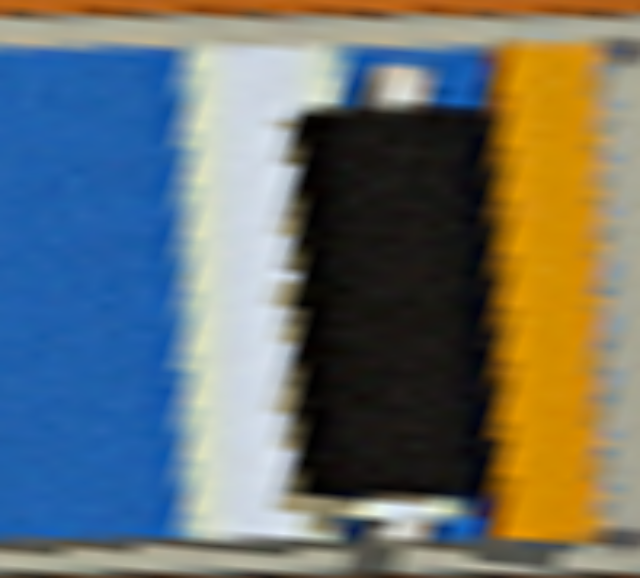

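```bash
python3 -c "
from rig import *
print(sign_off())"
```

```text
the job is handed in; nothing more can be done
None
```

The job is handed in at about 28.7 s of the 72 s allowed. `sign_off` gave no verdict, so success is my own reading of the checks below.

**What I did:** I gripped the board by its handle, turned it to the roll direction and pressed down on the black roller. I rolled it across the pad, over the ridge and against the stop. Then I lifted the board off, laid it back on its mat, released it and moved clear.

**Pressing force:** At every reading it was about 7.6 to 11.9 N, which works out to roughly 0.7 to 1.2 mm of pad sink with a roller weight of about 3 N assumed. I could not read the pad directly, and brief peaks between readings would not show.

**Rolling:** The picture just before the ridge gave 85.2 mm of roller travel against 85 mm worked out from the board, so no skid there. The ridge was met at 192 mm of board travel, with 192.6 predicted. At the stop the along-roll force rose to 6.6 N and was still 4.9 N after the hold.

**Final checks:**

| Check | Result |
|---|---|
| Roller position | between ridge and stop, against the stop, about 1.5 mm beyond my nest estimate (good to about 1 mm) |
| Roller squareness | edge midpoints level to within 1 mm along its length |
| Board | flat in the picture, about 13 mm from the mat's centre, near where it started |
| Bystanders | look unmoved in the last views (not measured) |
| Gripper | open and clear of everything |

**Where readings disagreed:**
- The automatic line fit gave 0.029 rad out of square, but only because of one stray row. Without it the roller reads square.
- One view of the roller's shaft end put it about 10 mm off along the roller's length, with the same offset before and after rolling. I put that down to where I picked the point.
- The play after the ridge was a few millimetres of board travel more than predicted, so the crest is probably a little below my 4.3 mm estimate.

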